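# Reset the filter counter with the service key

## Robot

A 6-joint arm with a two-finger parallel gripper is mounted at the origin on the work surface. World frame = base frame: x ahead of the robot, y to its left, z up, the work surface at z = 0. Lengths are in mm, angles in rad, forces in N, time in s.
With the tool pointing down it reaches from about 350 to 875 mm from the base axis. Payload 4.2 kg.
Tool frame: the origin (TCP) lies at the very end of the fingers, on their centre line; the grasp point (between the pads) lies arm.grip_depth behind it (arm.grip_depth is the distance from the TCP to the grasp point, in mm); x points along the fingers, y is the direction in which the jaws open and shut, and the axes are right-handed (so a half turn about x gives the same grasp; the last joint's range is limited). The gripper opens to 85 mm and grips with 20 to 120 N. Pads are 22 mm wide; open, the fingers measure 114 mm over their backs; the gripper's body (76 mm by 85 mm) begins 54 mm behind the grasp point. The pads swing forward as they close: fully open they stand 13 mm farther back than shut.
Start: joints at [1.465, 0.385, 0.008, 0, -1.194, -0.259], TCP at [222.944, 583.862, 231.312] pointing down, gripper open.
Joint ranges: [-3.14, 3.14], [-1.21, 2.06], [-1.07, 1.41], [-3.16, 2.05], [-2.99, -0.16], [-3.1, 3.1]. Speed limits (rad/s): [2.79, 2.79, 3.14, 3.14, 3.14, 3.14].

## Interface

Orientations are given as a unit quaternion [x, y, z, w].
In Python, from bench import arm, get_image, models gives the robot as it stands.
- The arm moves only by the tool arm_command, never from a script. Its argument "rows" is a list of rows, each an object of numbers: "dx", "dy", "dz": the shift along the tool's x, y, z in m; "wx", "wy", "wz": the turn, a rotation vector about the tool's x, y, z in degrees; "gripper": the closure, from -1 (fully open) to 1 (shut). A call has exactly 8 rows; each row is the pose to reach, as a shift and turn from the pose measured when the call began, along the tool's axes at that moment; what a row does not reach only later rows make up. A row lasts 1/10 s, in which the tool goes at most 50 mm and 8.59 degrees, less where a joint would pass 70% of its speed; a pose out of reach is approached as far as the arm can. A call with a gripper value outside its range is refused whole. The fingers move at their own pace and stop on an object; the grip force is fixed at half the most. Time passes only in rows, so rows that repeat a pose let the fingers close, or fill a call up. It gives the time, the measured TCP pose, the force and the opening at its end, in the units of the state.
- arm.read_state(): the state, without advancing time (a new reading comes with each control period).
- get_image(name): name is "side" or "top"; returns a dict with "img" (480x640x3 uint8, red, green, blue), "K" (3x3 intrinsics, pixels), "rvec" (rotation vector, rad) and "tvec" (3), from world to camera coordinates, as OpenCV has them. Camera axes: x right, y down, z forward; pixel columns grow to the right and rows downward; lengths in mm; the calibration is good to about 2 mm. A picture is of the moment at which its call begins. There is no depth.
- arm.job_done(): hands the job in, once; it reports no verdict.
Trained networks look in the newest picture that a camera, given by its name, has taken for a name from the list of things; names that differ only in an ending like _2 or _b are one class to them, and where a whole thing is asked for, a point or a joint stands for the part that bears it (a point fixed in the world has none). Each returns a list of dicts, best first, with "conf" (0 to 1); they miss things now and then, are a little off and sometimes report something else, mostly with a low value. They report only what shows in the picture. A call takes as long as a camera call. They do not tell look-alikes from the thing itself.
- models.cut_out(camera, query): "mask" (480x640 bool, what is visible of it) and "extent" ([left, top, right, bottom] in pixels, round what is visible of it).
The state is a dict: "clock": time; "joints": joint angles; "joint_vel": joint speeds; "joint_efforts": joint torques, N m; "position": TCP position; "ee_rot": TCP orientation; "contact_force": force on the tool from outside, world axes, zero at the start; "wrist_torque": the same for the moment, N m; "gripper_width": finger opening in mm.
Only numpy, scipy, OpenCV 4.12 (cv2) and the standard library are available. Lean on these libraries where they do the work, as an engineer would, in place of code of your own. Each camera call takes 0.05 s, during which the arm holds its last target.

## Task

The ventilation filter has been changed: take the blue-handled service key from its rubber stand, push it gently all the way into the keyhole on top of the white reset box, and turn it clockwise until you feel it press on the sprung stop, without forcing it past that. Then turn it back home, draw it out, and stand it back upright and fully down in the slot of its stand. Leave the other things on the counter where they are.

Things in the scene. Friction and masses are not known exactly. Their poses are not given: they have to be found in the camera images.
- key_bow (a point): Centre of the blue plastic handle (bow) of the loose service key (about 60 g), 69 mm above the key's lower end. The bow is 32 mm along x, 12 mm thick along y, 26 mm high along z: grip it across its thickness (y). z points from the bit up to the bow, x along the wide side of bow and bit. The key is the same turned by half a turn.
- key_tip (a point): Lower end of the key, centre of the bit's end face, with the key's axes. From here up: a steel bit 26 mm (x) by 6 mm (y), 18 mm high, its lowest 1.5 mm stepped in to 24 by 4.2 mm; then a round stem 6 mm in diameter; then the bow from 56 to 82 mm.
- keyhole (a point): Centre of the keyhole slot, on the top face of the reset box's square metal cover, 66 mm above the counter. z is up, x along the slot. The slot is 28 mm (x) by 8 mm (y), edges chamfered 1 mm, through a cover 4 mm thick. Fully in, the key's lower end rests on a floor 26 mm below this point and the bit, wholly under the cover, can turn; it passes the slot only when aligned with it.
- rotor (a joint): Angle (rad) of the lock's rotor under the cover, carried round by the key with about 0.06 rad of play each way and about 0.03 N m of friction: 0 at home (slot aligned, hard limit), growing clockwise seen from above, hard limit 1.7. It stays where it is left.
- stop (a joint): How far (m) the sprung end stop in the lock is pushed in, 0 untouched. The bit meets it at an unknown angle, 0.45 to 1.35 rad clockwise of home, 11 to 13 mm from the key's axis. It resists with 6 N at first touch and 14 N more per mm; its moment on the key is near 0.11 N m at 0.3 mm (a proper press) and 0.26 N m at 1.2 mm (beyond that it is damaged). Reading noisy by about 0.7 mm: feel the moment.
- stand_slot (a point): Centre of the slot, on the top face, of the fixed black rubber key stand (70 x 50 x 30 mm high) in which the key stands upright at the start. z is up, x along the slot. The slot is 29 mm along x, 9 mm along y and 24 mm deep, its floor 6 mm above the counter.
- filter_mid (a point): Bystander: middle of a standing pleated cylindrical filter, 94 mm diameter, 134 mm high.
- jar_mid (a point): Bystander: middle of a narrow standing glass jar with a metal twist cap, 48 mm diameter, 100 mm high.
- screwdriver_grip (a point): Bystander: the red handle of a screwdriver lying on the counter.
- pick_mid (a point): Bystander: middle of a small steel pick, 140 mm long, 9 mm thick, lying on the counter along x.
- fusebox_mid (a point): Bystander: middle of a small cardboard box, 70 x 50 x 35 mm.
- spray_mid (a point): Bystander: middle of a standing bottle with a blue band, 64 mm diameter, 190 mm high.
- key: The same key as a whole, its origin at its lower end (the same point as key_tip).
- lock: The fixed white reset box, 160 (x) by 120 mm, 62 mm high under a 70 mm square cover, rotor included. On the cover a green dot marks home (+x) and red dots lead clockwise. Origin on the counter under the keyhole's centre, 66 mm below it.
There are look-alikes about, which are no part of the job. Of the things shaped like the part that bears stand_slot, the black one is meant.

How it is judged (in metres and radians):
On the way, in this order (a step that is already met when the one before it is completed fails the run):
1. the key is fully in the lock (lower end at least 22 mm below the cover's top face, within 5 mm of the slot's centre) (z of key_tip in the frame of keyhole below -0.022 m and x of key_tip in the frame of keyhole between -0.005 and 0.005 m and y of key_tip in the frame of keyhole between -0.005 and 0.005 m), for 0.1 s.
2. with the key in, it has been turned clockwise to the stop and has pressed it in by 0.3 mm or more (all of step 1 and value of joint stop above 0.0003 m and value of joint rotor above 0.35 rad), for 0.1 s.
3. with the key still in, the rotor has been turned back to within 0.15 rad of home (all of step 1 and value of joint rotor below 0.15 rad), for 0.1 s.
At the end, for the whole second after the job is handed in: The key stands in its stand, lower end within 6 mm of the slot's centre and at least 20 mm below the stand's top face, tilted less than 0.2 rad and at rest; the rotor is within 0.15 rad of home and the stop is free (under 0.2 mm) (horizontal distance between key_tip and stand_slot below 0.006 m and z of key_tip in the frame of stand_slot below -0.02 m and angle between key_bow's own z axis and vertical below 0.2 rad and value of joint rotor below 0.15 rad and value of joint stop below 0.0002 m and linear speed of key below 0.02 m/s); the robot touches nothing.
It fails at once if the stop is forced in by more than 1.2 mm (value of joint stop above 0.0012 m).
It fails at once if the key is pushed or pulled against the reset box with more than 40 N (contact force between key and lock above 40 N).
It fails at once if a bystander (filter, jar, screwdriver, pick, cardboard box, bottle) is moved more than 30 mm (distance of any of filter_mid, jar_mid, screwdriver_grip, pick_mid, fusebox_mid, spray_mid from where it was at the start of the episode above 0.03 m).
It also fails if it takes over 72 s, if anything falls off the work surface, if the arm or the gripper's body presses on something with over 40 N, if the wrist force passes 120 N, or if a joint passes its speed limit or range.

## Working session

There is one attempt and no reset: what is moved stays moved. The work goes in short steps, Python scripts to look and compute and a tool call to move; the robot and the scene stay as the last step left them, time stands still between calls to the robot, and variables do not carry over. Pictures are saved under pics/ and viewed, and the job is handed in when it is done.

Besides the shell and the picture viewer there is one more tool, called as name(argument=value, ...) on one line, values as JSON. arm_command: Moves the arm, as the interface text tells. Its arguments: {"type":"object","properties":{"rows":{"type":"array"}},"required":["rows"]}

```bash
ls; mkdir -p pics; python3 - <<'E'
from bench import arm,get_image,models
import cv2,numpy as np
s=arm.read_state();print(s, arm.grip_depth)
for n in("side","top"):
    d=get_image(n);cv2.imwrite(f"pics/{n}0.png",d["img"][:,:,::-1]);print(n,d["K"],d["rvec"],d["tvec"])
E
```

```text
pics
{'clock': 0.0, 'joints': array([ 1.46458206e+00,  3.85556050e-01,  6.59374790e-03, -5.13773690e-04,
       -1.19400122e+00, -2.58611438e-01]), 'joint_vel': array([-0.00023604, -0.00034982, -0.00034174,  0.00077859, -0.00125425,
        0.00060835]), 'joint_efforts': array([-2.22110175e-04, -3.92297137e+01,  1.88398325e+01,  4.18625593e+00,
       -4.66775353e-03,  1.25458364e-06]), 'position': array([222.75290172, 583.31394472, 230.20715033]), 'ee_rot': array([-0.69525247,  0.12911391,  0.6954725 ,  0.12756021]), 'contact_force': array([-0.85177793,  0.10899033, -0.80369602]), 'wrist_torque': array([ 0.00913741, -0.01430829,  0.03665469]), 'gripper_width': 85.26668050137631} 18.700000000000003
side [[507.2350668    0.         314.95722862]
 [  0.         507.2350668  241.66796884]
 [  0.           0.           1.        ]] [ 2.39393452 -0.55102184  0.21318821] [-532.15569137  219.72331634  932.16261785]
top [[448.67458961   0.         327.13255469]
 [  0.         448.67458961 245.7692715 ]
 [  0.           0.           1.        ]] [ 2.18970787 -2.16552036  0.15036273] [ -78.67752172  576.69047324 1162.4897234 ]
```

View pics/side0.png

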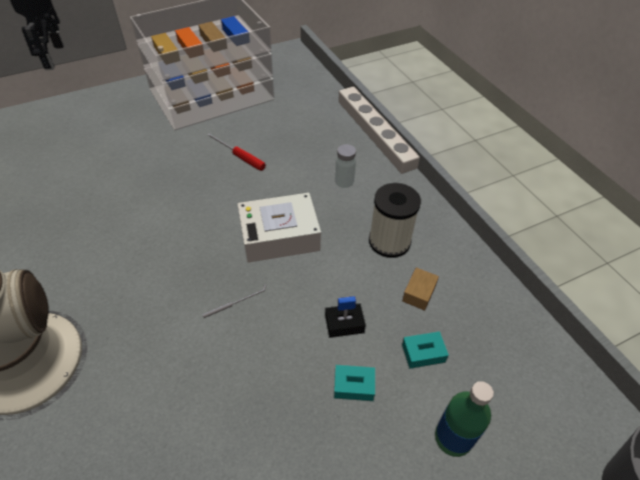

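View pics/top0.png

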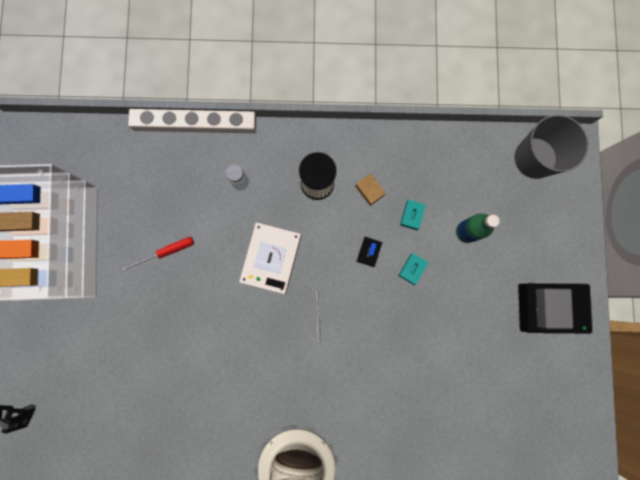

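```bash
python3 - <<'E'
from bench import arm,get_image,models
import cv2,numpy as np
for c in("top","side"):
  for q in ("key_bow","key","stand_slot","lock","keyhole"):
    try: print(c,q,[(round(d["conf"],2),[int(x) for x in d["extent"]]) for d in models.cut_out(c,q)])
    except Exception as e: print(c,q,e)
E
```

```text
top key_bow []
top key []
top stand_slot [(0.9, [400, 251, 430, 285]), (0.89, [359, 237, 382, 269]), (0.81, [400, 200, 427, 229]), (0.39, [356, 173, 383, 203]), (0.28, [238, 221, 302, 294])]
top lock [(0.88, [239, 225, 301, 298])]
top keyhole [(0.74, [240, 220, 303, 293]), (0.26, [358, 172, 383, 204])]
side key_bow [(0.68, [325, 303, 365, 335]), (0.6, [336, 296, 354, 318])]
side key [(0.62, [338, 299, 353, 323])]
side stand_slot [(0.86, [331, 367, 374, 404]), (0.84, [403, 332, 448, 368]), (0.82, [323, 302, 364, 340])]
side lock [(0.61, [238, 193, 321, 263])]
side keyhole [(0.68, [434, 380, 491, 458]), (0.56, [238, 194, 321, 262])]
```

```bash
cat > h.py <<'E'
import cv2,numpy as np
from bench import arm,get_image,models
def grab(n,k=6):
    ims=[get_image(n) for _ in range(k)]
    d=ims[0]; d["img"]=np.mean([i["img"].astype(float) for i in ims],0); return d
def P(d,X):
    X=np.atleast_2d(np.array(X,float)); return cv2.projectPoints(X,np.array(d["rvec"],float),np.array(d["tvec"],float),np.array(d["K"],float),None)[0].reshape(-1,2)
def unproj(d,uv,z):
    K=np.array(d["K"]);R=cv2.Rodrigues(np.array(d["rvec"],float))[0];t=np.array(d["tvec"],float).ravel()
    uv=np.atleast_2d(uv);out=[]
    for u,v in uv:
        r=R.T@(np.linalg.inv(K)@[u,v,1]);c=-R.T@t
        out.append(c+r*(z-c[2])/r[2])
    return np.array(out)
def crop(d,box,s,fn):
    l,t,r,b=box; im=d["img"][t:b,l:r,::-1].astype(np.uint8)
    cv2.imwrite(fn,cv2.resize(im,None,fx=s,fy=s,interpolation=cv2.INTER_CUBIC))
E
python3 - <<'E'
from h import *
import pickle
D={}
for n in("side","top"):
    D[n]=grab(n,4)
pickle.dump(D,open("d0.pkl","wb"))
crop(D["top"],(235,215,305,300),7,"pics/tl.png")
crop(D["top"],(350,230,390,275),12,"pics/ts.png")
crop(D["side"],(230,185,330,265),7,"pics/sl.png")
crop(D["side"],(318,290,370,342),10,"pics/ss.png")
E
```

```text
(no output)
```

View pics/tl.png

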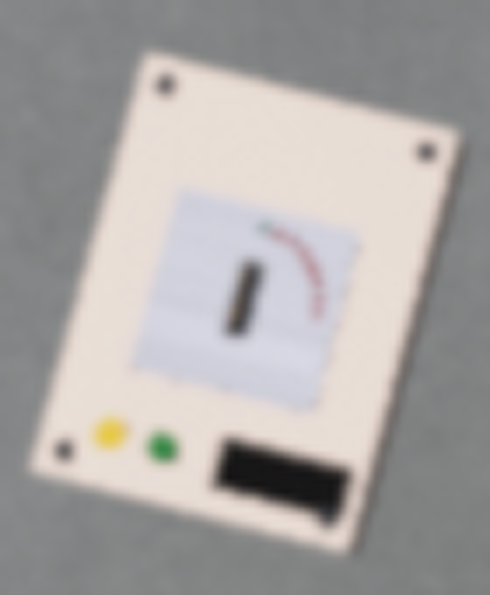

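View pics/ts.png

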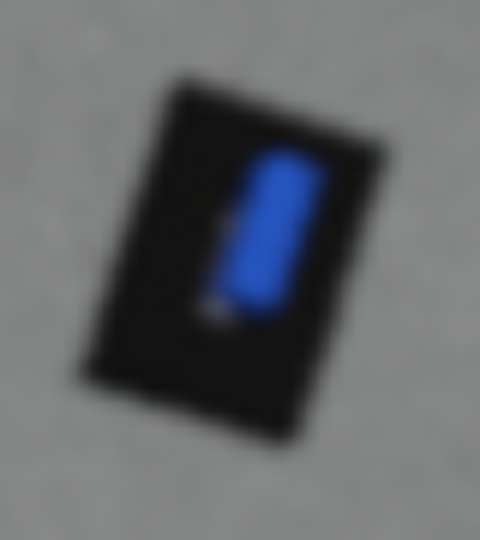

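View pics/sl.png

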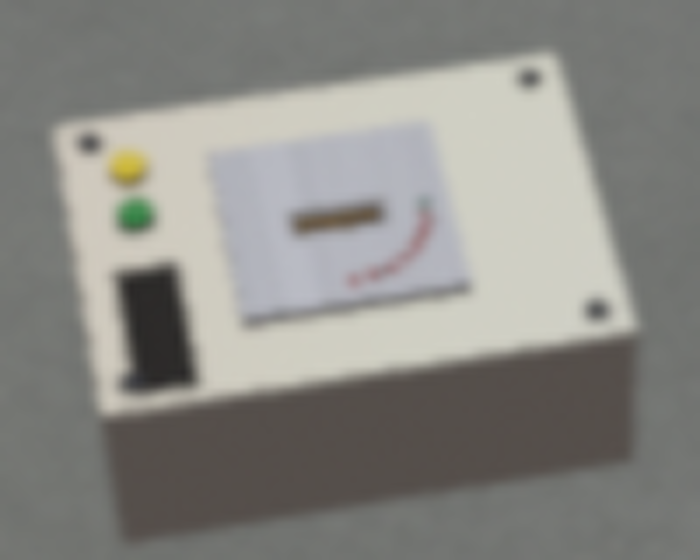

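View pics/ss.png

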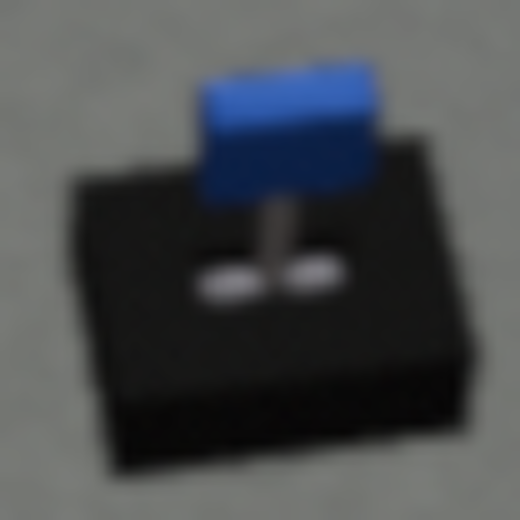

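```bash
cat > m1.py <<'E'
from h import *
import pickle
from scipy.optimize import least_squares
D=pickle.load(open("d0.pkl","rb"))
px=lambda pts,s,off:(np.array(pts,float)+.5)/s-.5+np.array(off)
for n in D:
    R=cv2.Rodrigues(D[n]["rvec"])[0];print(n,(-R.T@np.array(D[n]["tvec"])).round())
def fit(name,z,hx,hy,obs):
    # corners order +x+y? matched cyclic by trying
    base=np.array([[hx,hy],[hx,-hy],[-hx,-hy],[-hx,hy]])
    def pts(p):
        c,s=np.cos(p[2]),np.sin(p[2]);b=base@np.array([[c,s],[-s,c]])+p[:2]
        return np.c_[b,np.full(4,z)]
    c0=np.mean([unproj(D[n],o,z)[:,:2].mean(0) for n,o in obs],0)
    best=None
    for th in np.arange(4)*np.pi/2-np.pi*.95:
        f=lambda p:np.concatenate([(P(D[n],pts(p))-o).ravel() for n,o in obs])
        r=least_squares(f,[*c0,th])
        if best is None or r.cost<best.cost:best=r
    print(name,best.x.round(3),"rms px",np.sqrt(2*best.cost/(8*len(obs))).round(2))
    print(best.fun.reshape(-1,4,2).round(1).tolist())
    return best.x
tl=(7,(235,215));sl=(7,(230,185));ts=(12,(350,230));ss=(10,(318,290))
A=("top",px([(182,190),(357,240),(310,410),(135,370)],*tl));B=("side",px([(432,125),(470,290),(245,322),(207,152)],*sl))
C=("top",px([(148,55),(460,130),(350,552),(33,468)],*tl));E=("side",px([(555,55),(637,330),(103,413),(55,128)],*sl))
F=("top",px([(180,78),(388,150),(295,440),(82,378)],*ts));G=("side",px([(430,140),(470,355),(115,400),(75,180)],*ss))
for o in([A],[B],[A,B]): fit("cover",66,35,35,o)
for o in([C],[E],[C,E]): fit("box",62,80,60,o)
for o in([F],[G],[F,G]): fit("stand",30,35,25,o)
fit("bowS",88,16,6,[("side",px([(375,65),(378,108),(205,127),(203,82)],*ss))])
fit("bowT",88,16,6,[("top",px([(258,150),(325,157),(285,312),(218,305)],*ts))])
for n,q in(("top",px([(244,298)],*tl)),("side",px([(338,218)],*sl))): print("slot",n,unproj(D[n],q,66))
E
python3 m1.py
```

```text
side [ 281. -616.  861.]
top [ 446.  -40. 1221.]
cover [ 5.41015e+02  7.60870e+01 -2.39000e-01] rms px 0.73
[[[-0.4, -0.4], [0.8, -0.9], [0.5, 1.2], [-0.9, 0.1]]]
cover [ 5.41187e+02  7.54950e+01 -2.52000e-01] rms px 0.34
[[[0.0, -0.2], [0.4, -0.3], [-0.6, 0.0], [0.3, 0.4]]]
cover [ 5.41141e+02  7.58080e+01 -2.46000e-01] rms px 0.58
[[[-0.2, -0.5], [1.0, -0.8], [0.5, 1.2], [-0.9, -0.1]], [[-0.2, -0.3], [0.3, -0.5], [-0.6, -0.0], [0.1, 0.4]]]
box [ 5.42293e+02  7.57400e+01 -2.38000e-01] rms px 0.22
[[[-0.1, -0.4], [0.1, 0.2], [0.1, -0.1], [-0.1, 0.3]]]
box [ 5.41696e+02  7.67920e+01 -2.42000e-01] rms px 0.17
[[[0.0, -0.2], [0.1, 0.1], [-0.1, 0.3], [-0.0, -0.3]]]
box [ 5.41897e+02  7.62530e+01 -2.40000e-01] rms px 0.27
[[[-0.2, -0.3], [-0.1, 0.4], [-0.2, 0.1], [-0.3, 0.4]], [[0.1, -0.2], [0.3, 0.2], [0.2, 0.5], [0.1, -0.1]]]
stand [ 5.6442e+02 -1.8513e+02 -3.0700e-01] rms px 0.21
[[[-0.2, 0.0], [0.1, -0.2], [0.1, 0.4], [0.0, -0.3]]]
stand [ 5.64315e+02 -1.86410e+02 -3.22000e-01] rms px 0.46
[[[-0.2, -0.3], [0.9, 0.5], [-0.4, 0.2], [-0.3, -0.4]]]
stand [ 5.64399e+02 -1.85917e+02 -3.16000e-01] rms px 0.41
[[[0.2, -0.0], [0.5, -0.0], [0.2, 0.5], [0.2, -0.4]], [[-0.3, -0.6], [0.9, 0.2], [-0.4, 0.0], [-0.5, -0.5]]]
bowS [ 5.64574e+02 -1.85975e+02 -3.45000e-01] rms px 0.49
[[[-0.3, -0.5], [0.5, 0.7], [0.3, 0.4], [-0.4, -0.6]]]
bowT [ 5.65154e+02 -1.85535e+02 -2.31000e-01] rms px 0.52
[[[0.3, 0.1], [-0.8, 0.7], [-0.3, -0.1], [0.7, -0.7]]]
slot top [[542.5310787   76.89165603  66.        ]]
slot side [[541.41459387  76.52961105  66.        ]]
```

```bash
cat >> h.py <<'E'
from scipy.spatial.transform import Rotation as Ro
def toolR(yaw): # key yaw (x axis), tool x down, tool y along key y
    y=np.array([-np.sin(yaw),np.cos(yaw),0]);x=np.array([0,0,-1.]);return np.c_[x,y,np.cross(x,y)]
def yawof(q):
    y=Ro.from_quat(q).as_matrix()[:,1];return np.arctan2(-y[0],y[1])
def plan(xyz,yaw):
    s=arm.read_state();R=Ro.from_quat(s["ee_rot"]).as_matrix()
    d=R.T@(np.array(xyz)-s["position"])/1000
    w=Ro.from_matrix(R.T@toolR(yaw)).as_rotvec(degrees=True)
    print("d",d.round(4),"w",w.round(2));return d,w
def st():
    s=arm.read_state();R=Ro.from_quat(s["ee_rot"]).as_matrix()
    print("t",round(s["clock"],2),"p",s["position"].round(1),"yaw",round(yawof(s["ee_rot"]),3),"toolx",R[:,0].round(3),"F",s["contact_force"].round(1),"T",s["wrist_torque"].round(3),"w",round(s["gripper_width"],1),"j",s["joints"].round(2))
E
python3 - <<'E'
from h import *
import pickle
D=pickle.load(open("d0.pkl","rb"))
st()
plan([564.6,-185.8,190],-0.312)
plan([564.6,-185.8,190],-0.312+np.pi)
print(unproj(D["top"],[(318,167)],134),unproj(D["side"],[(397,201)],134), "jar",unproj(D["top"],[(235,172)],100),"spray",unproj(D["top"],[(492,220)],190))
E
```

```text
t 1.0 p [222.9 583.9 231.4] yaw 2.777 toolx [-0.  0. -1.] F [-0.6 -1.  -0.1] T [0.021 0.044 0.028] w 85.1 j [ 1.46  0.38  0.01 -0.   -1.19 -0.26]
d [ 0.0413  0.5971 -0.5938] w [ 1.7697e+02  1.0000e-02 -0.0000e+00]
d [ 0.0413  0.5971 -0.5938] w [-3.03  0.    0.  ]
[[762.8908338  -44.93708053 134.        ]] [[750.68019595 -49.1135936  134.        ]] jar [[755.99464405 165.92006253 100.        ]] spray [[ 625.98977432 -455.18104654  190.        ]]
```

arm_command(rows=[{"dx": 0.02,"dy": 0.3,"dz": -0.297,"wx": -3,"gripper": -1},{"dx": 0.02,"dy": 0.3,"dz": -0.297,"wx": -3,"gripper": -1},{"dx": 0.02,"dy": 0.3,"dz": -0.297,"wx": -3,"gripper": -1},{"dx": 0.02,"dy": 0.3,"dz": -0.297,"wx": -3,"gripper": -1},{"dx": 0.04,"dy": 0.597,"dz": -0.594,"wx": -3,"gripper": -1},{"dx": 0.04,"dy": 0.597,"dz": -0.594,"wx": -3,"gripper": -1},{"dx": 0.04,"dy": 0.597,"dz": -0.594,"wx": -3,"gripper": -1},{"dx": 0.04,"dy": 0.597,"dz": -0.594,"wx": -3,"gripper": -1}])

```text
validation failed for argument at $.ro...
```

```bash
python3 - <<'E'
from h import *
st(); plan([564.6,-185.8,150],-0.312+np.pi)
E
```

```text
t 1.0 p [222.9 583.9 231.4] yaw 2.777 toolx [-0.  0. -1.] F [-0.6 -1.  -0.1] T [0.021 0.044 0.028] w 85.1 j [ 1.46  0.38  0.01 -0.   -1.19 -0.26]
d [ 0.0813  0.5971 -0.5938] w [-3.03  0.    0.  ]
```

arm_command(rows=[{"dx": 0.02,"dy": 0.3,"dz": -0.297,"wx": -3,"wy": 0,"wz": 0,"gripper": -1},{"dx": 0.02,"dy": 0.3,"dz": -0.297,"wx": -3,"wy": 0,"wz": 0,"gripper": -1},{"dx": 0.02,"dy": 0.3,"dz": -0.297,"wx": -3,"wy": 0,"wz": 0,"gripper": -1},{"dx": 0.02,"dy": 0.3,"dz": -0.297,"wx": -3,"wy": 0,"wz": 0,"gripper": -1},{"dx": 0.02,"dy": 0.3,"dz": -0.297,"wx": -3,"wy": 0,"wz": 0,"gripper": -1},{"dx": 0.02,"dy": 0.3,"dz": -0.297,"wx": -3,"wy": 0,"wz": 0,"gripper": -1},{"dx": 0.02,"dy": 0.3,"dz": -0.297,"wx": -3,"wy": 0,"wz": 0,"gripper": -1},{"dx": 0.02,"dy": 0.3,"dz": -0.297,"wx": -3,"wy": 0,"wz": 0,"gripper": -1}])

```text
clock: 1.8
position: [384.7, 216.5, 212.8]
ee_rot: [0.699, -0.109, -0.698, -0.11]
contact_force: [1.3, 0.2, -0.5]
gripper_width: 85.3
```

```bash
python3 - <<'E'
from h import *
st(); plan([564.6,-185.8,150],-0.312+np.pi)
E
```

```text
t 1.8 p [384.7 216.5 212.8] yaw 2.83 toolx [ 0.001  0.001 -1.   ] F [ 1.3  0.2 -0.5] T [ 0.12  -0.157  0.011] w 85.3 j [ 0.88  0.08 -0.45  0.   -1.04  0.38]
d [ 0.0626  0.3278 -0.2946] w [ 0.02 -0.04  0.07]
```

arm_command(rows=[{"dx": 0.062,"dy": 0.328,"dz": -0.295,"wx": 0,"wy": 0,"wz": 0,"gripper": -0.2},{"dx": 0.062,"dy": 0.328,"dz": -0.295,"wx": 0,"wy": 0,"wz": 0,"gripper": -0.2},{"dx": 0.062,"dy": 0.328,"dz": -0.295,"wx": 0,"wy": 0,"wz": 0,"gripper": -0.2},{"dx": 0.062,"dy": 0.328,"dz": -0.295,"wx": 0,"wy": 0,"wz": 0,"gripper": -0.2},{"dx": 0.062,"dy": 0.328,"dz": -0.295,"wx": 0,"wy": 0,"wz": 0,"gripper": -0.2},{"dx": 0.062,"dy": 0.328,"dz": -0.295,"wx": 0,"wy": 0,"wz": 0,"gripper": -0.2},{"dx": 0.062,"dy": 0.328,"dz": -0.295,"wx": 0,"wy": 0,"wz": 0,"gripper": -0.2},{"dx": 0.062,"dy": 0.328,"dz": -0.295,"wx": 0,"wy": 0,"wz": 0,"gripper": -0.2}])

```text
clock: 2.6
position: [546.6, -145.5, 157.1]
ee_rot: [0.699, -0.109, -0.698, -0.11]
contact_force: [1.5, 0.9, -0.3]
gripper_width: 51.4
```

```bash
python3 - <<'E'
from h import *
st(); plan([564.6,-185.8,57],-0.312+np.pi)
d=grab("side",1);crop(d,(250,200,450,350),4,"pics/s2.png")
print(P(d,[[564.6,-185.8,75]]))
E
```

```text
t 2.6 p [ 546.6 -145.5  157.1] yaw 2.83 toolx [ 0.002  0.001 -1.   ] F [ 1.5  0.9 -0.3] T [ 0.082 -0.11  -0.003] w 51.4 j [ 0.03  0.35 -0.25 -0.   -0.97  1.23]
d [ 0.1001  0.033  -0.0293] w [ 0.02 -0.08  0.08]
[[346.1438142  302.93306413]]
```

View pics/s2.png

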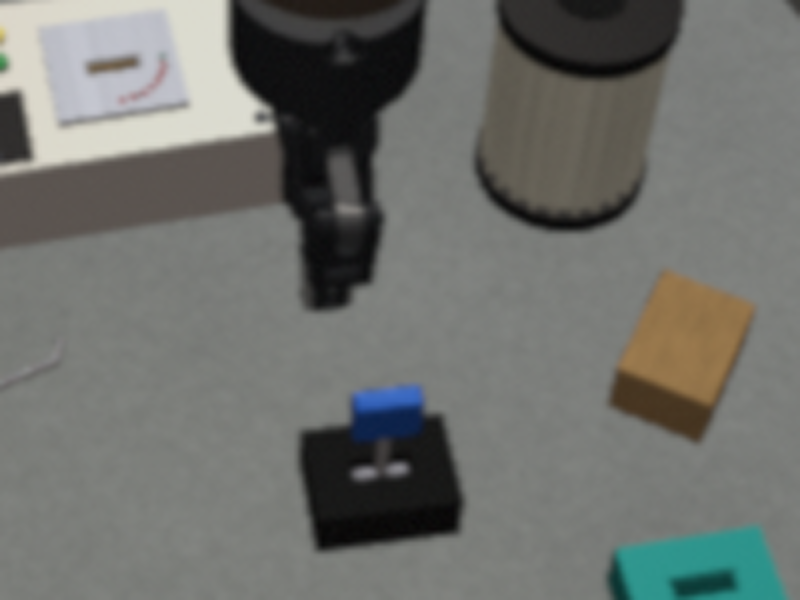

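The gripper hangs above and left of the stand, with the key upright at (388,412) in the crop. I move over it and then down.

arm_command(rows=[{"dx": 0.01,"dy": 0.033,"dz": -0.0293,"wx": 0,"wy": 0,"wz": 0,"gripper": -0.2},{"dx": 0.01,"dy": 0.033,"dz": -0.0293,"wx": 0,"wy": 0,"wz": 0,"gripper": -0.2},{"dx": 0.03,"dy": 0.033,"dz": -0.0293,"wx": 0,"wy": 0,"wz": 0,"gripper": -0.2},{"dx": 0.055,"dy": 0.033,"dz": -0.0293,"wx": 0,"wy": 0,"wz": 0,"gripper": -0.2},{"dx": 0.08,"dy": 0.033,"dz": -0.0293,"wx": 0,"wy": 0,"wz": 0,"gripper": -0.2},{"dx": 0.1,"dy": 0.033,"dz": -0.0293,"wx": 0,"wy": 0,"wz": 0,"gripper": -0.2},{"dx": 0.1,"dy": 0.033,"dz": -0.0293,"wx": 0,"wy": 0,"wz": 0,"gripper": -0.2},{"dx": 0.1,"dy": 0.033,"dz": -0.0293,"wx": 0,"wy": 0,"wz": 0,"gripper": -0.2}])

```text
clock: 3.45
position: [566.7, -191.2, 55.9]
ee_rot: [0.699, -0.112, -0.698, -0.111]
contact_force: [1.0, -0.7, 0.8]
gripper_width: 51.2
```

```bash
python3 - <<'E'
from h import *
st(); plan([564.6,-185.8,57],-0.312+np.pi)
d=grab("side",1);crop(d,(300,250,400,350),6,"pics/s3.png")
d=grab("top",1);crop(d,(320,200,420,300),6,"pics/t3.png")
E
```

```text
t 3.45 p [ 566.7 -191.2   55.9] yaw 2.826 toolx [ 0.001 -0.002 -1.   ] F [ 1.  -0.7  0.8] T [ 0.029 -0.02  -0.012] w 51.2 j [-0.05  0.51 -0.27  0.   -0.78  1.31]
d [-0.0011 -0.0045  0.0036] w [-0.2  -0.1  -0.08]
```

View pics/s3.png

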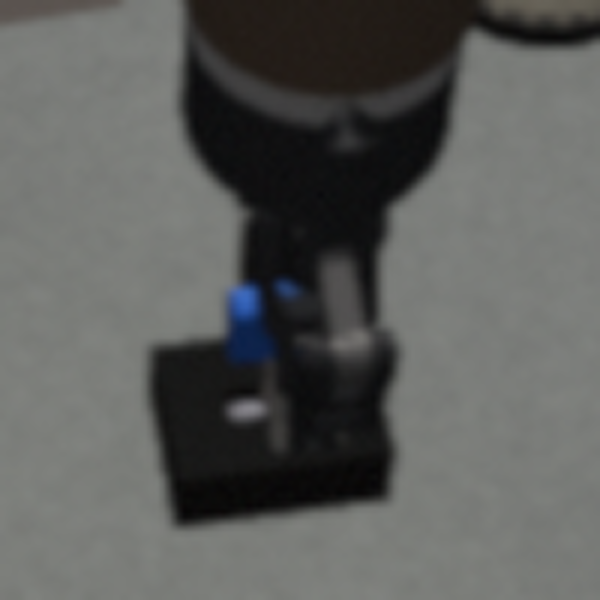

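View pics/t3.png

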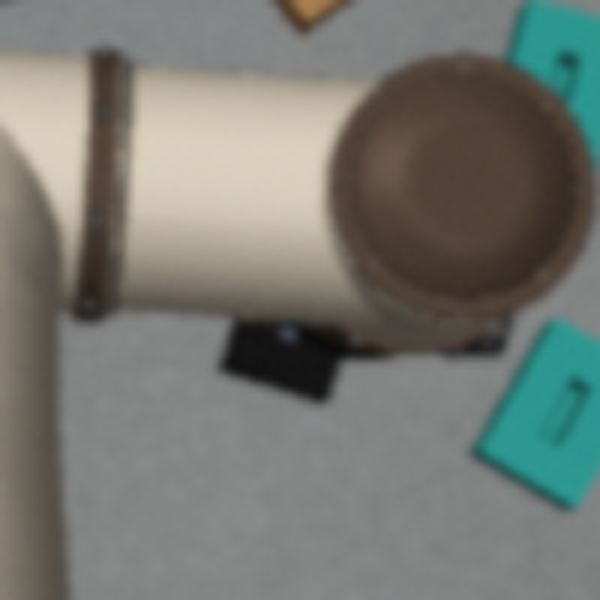

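```bash
python3 - <<'E'
from h import *
st(); plan([564.6,-185.8,57],-0.312+np.pi)
E
```

```text
t 3.55 p [ 567.4 -191.4   57. ] yaw 2.826 toolx [ 0.004 -0.002 -1.   ] F [-0.1  0.   0.2] T [-0.034  0.026 -0.065] w 51.1 j [-0.05  0.51 -0.27  0.   -0.78  1.31]
d [ 0.     -0.0044  0.0044] w [-0.21 -0.24 -0.03]
```

arm_command(rows=[{"dx": 0,"dy": -0.0044,"dz": 0.0044,"wx": -0.2,"wy": -0.1,"wz": 0,"gripper": -0.2},{"dx": 0,"dy": -0.0044,"dz": 0.0044,"wx": -0.2,"wy": -0.1,"wz": 0,"gripper": -0.2},{"dx": 0,"dy": -0.0044,"dz": 0.0044,"wx": -0.2,"wy": -0.1,"wz": 0,"gripper": -0.2},{"dx": 0,"dy": -0.0044,"dz": 0.0044,"wx": -0.2,"wy": -0.1,"wz": 0,"gripper": -0.2},{"dx": 0,"dy": -0.0044,"dz": 0.0044,"wx": -0.2,"wy": -0.1,"wz": 0,"gripper": -0.2},{"dx": 0,"dy": -0.0044,"dz": 0.0044,"wx": -0.2,"wy": -0.1,"wz": 0,"gripper": -0.2},{"dx": 0,"dy": -0.0044,"dz": 0.0044,"wx": -0.2,"wy": -0.1,"wz": 0,"gripper": -0.2},{"dx": 0,"dy": -0.0044,"dz": 0.0044,"wx": -0.2,"wy": -0.1,"wz": 0,"gripper": -0.2}])

```text
clock: 4.35
position: [564.6, -185.9, 56.9]
ee_rot: [0.699, -0.11, -0.698, -0.11]
contact_force: [-0.7, 0.5, -1.1]
gripper_width: 51.1
```

```bash
python3 - <<'E'
from h import *
st(); plan([564.6,-185.8,57],-0.312+np.pi)
E
```

```text
t 4.35 p [ 564.6 -185.9   56.9] yaw 2.829 toolx [ 0.002 -0.001 -1.   ] F [-0.7  0.5 -1.1] T [-0.032  0.032  0.019] w 51.1 j [-0.05  0.51 -0.28  0.   -0.78  1.3 ]
d [-0.0001 -0.0001 -0.    ] w [-0.02 -0.13 -0.04]
```

arm_command(rows=[{"dx": 0,"dy": 0,"dz": 0,"wx": 0,"wy": 0,"wz": 0,"gripper": 0.4},{"dx": 0,"dy": 0,"dz": 0,"wx": 0,"wy": 0,"wz": 0,"gripper": 0.4},{"dx": 0,"dy": 0,"dz": 0,"wx": 0,"wy": 0,"wz": 0,"gripper": 0.5},{"dx": 0,"dy": 0,"dz": 0,"wx": 0,"wy": 0,"wz": 0,"gripper": 0.6},{"dx": 0,"dy": 0,"dz": 0,"wx": 0,"wy": 0,"wz": 0,"gripper": 0.7},{"dx": 0,"dy": 0,"dz": 0,"wx": 0,"wy": 0,"wz": 0,"gripper": 1},{"dx": 0,"dy": 0,"dz": 0,"wx": 0,"wy": 0,"wz": 0,"gripper": 1},{"dx": 0,"dy": 0,"dz": 0,"wx": 0,"wy": 0,"wz": 0,"gripper": 1}])

```text
clock: 5.15
position: [564.7, -185.9, 57.1]
ee_rot: [0.699, -0.11, -0.698, -0.11]
contact_force: [-0.1, -0.7, 0.7]
gripper_width: 10.9
```

```bash
python3 - <<'E'
from h import *
st()
d=grab("side",1);crop(d,(300,250,400,350),6,"pics/s4.png")
st()
E
```

```text
t 5.15 p [ 564.7 -185.9   57.1] yaw 2.829 toolx [ 0.002 -0.001 -1.   ] F [-0.1 -0.7  0.7] T [-0.083 -0.014 -0.027] w 10.9 j [-0.05  0.51 -0.28  0.   -0.78  1.3 ]
t 5.2 p [ 564.7 -185.9   57.1] yaw 2.829 toolx [ 0.002 -0.001 -1.   ] F [-0.1  0.3  0.9] T [-0.017 -0.03  -0.066] w 11.1 j [-0.05  0.51 -0.28  0.   -0.78  1.3 ]
```

View pics/s4.png

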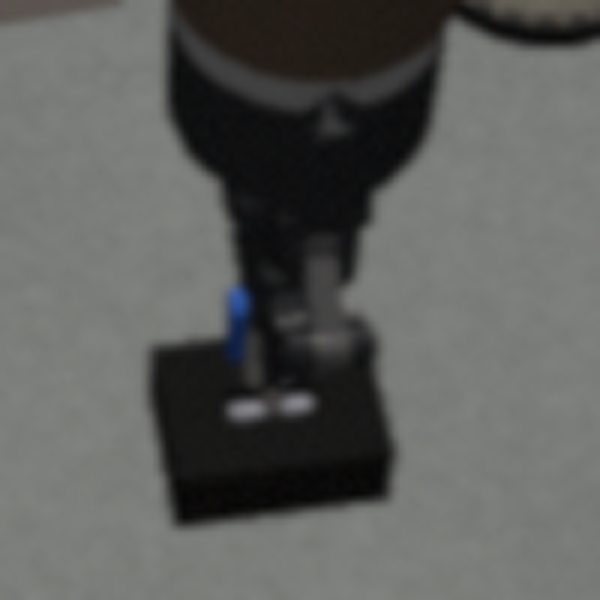

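arm_command(rows=[{"dx": -0.005,"dy": 0,"dz": 0,"wx": 0,"wy": 0,"wz": 0,"gripper": 1},{"dx": -0.015,"dy": 0,"dz": 0,"wx": 0,"wy": 0,"wz": 0,"gripper": 1},{"dx": -0.03,"dy": 0,"dz": 0,"wx": 0,"wy": 0,"wz": 0,"gripper": 1},{"dx": -0.05,"dy": 0,"dz": 0,"wx": 0,"wy": 0,"wz": 0,"gripper": 1},{"dx": -0.07,"dy": 0,"dz": 0,"wx": 0,"wy": 0,"wz": 0,"gripper": 1},{"dx": -0.085,"dy": 0,"dz": 0,"wx": 0,"wy": 0,"wz": 0,"gripper": 1},{"dx": -0.095,"dy": 0,"dz": 0,"wx": 0,"wy": 0,"wz": 0,"gripper": 1},{"dx": -0.095,"dy": 0,"dz": 0,"wx": 0,"wy": 0,"wz": 0,"gripper": 1}])

```text
clock: 6.0
position: [565.4, -185.9, 154.1]
ee_rot: [0.701, -0.11, -0.696, -0.11]
contact_force: [-0.3, -0.0, -0.5]
gripper_width: 11.2
```

```bash
python3 - <<'E'
from h import *
st()
d=grab("side",1);crop(d,(280,210,400,330),5,"pics/s5.png")
st();plan([542,76.2,150],2.9)
E
```

```text
t 6.0 p [ 565.4 -185.9  154.1] yaw 2.83 toolx [ 0.006 -0.002 -1.   ] F [-0.3 -0.  -0.5] T [0.022 0.074 0.011] w 11.2 j [-0.05  0.4  -0.18  0.   -0.99  1.3 ]
t 6.05 p [ 564.6 -185.8  152.7] yaw 2.829 toolx [ 0.004 -0.001 -1.   ] F [-0.1 -0.  -1.1] T [-0.061 -0.001  0.009] w 11.2 j [-0.05  0.4  -0.18  0.   -0.99  1.3 ]
d [ 0.0023 -0.2423  0.1021] w [-4.05 -0.23 -0.01]
```

View pics/s5.png

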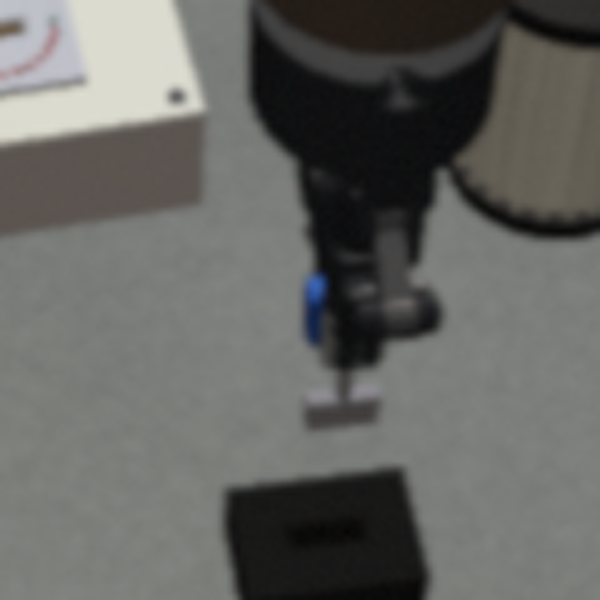

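arm_command(rows=[{"dx": 0,"dy": -0.02,"dz": 0.0085,"wx": -0.5,"wy": -0.2,"wz": 0,"gripper": 1},{"dx": 0,"dy": -0.06,"dz": 0.025,"wx": -1,"wy": -0.2,"wz": 0,"gripper": 1},{"dx": 0,"dy": -0.1,"dz": 0.042,"wx": -1.7,"wy": -0.2,"wz": 0,"gripper": 1},{"dx": 0.001,"dy": -0.14,"dz": 0.059,"wx": -2.4,"wy": -0.2,"wz": 0,"gripper": 1},{"dx": 0.002,"dy": -0.18,"dz": 0.076,"wx": -3.2,"wy": -0.2,"wz": 0,"gripper": 1},{"dx": 0.002,"dy": -0.215,"dz": 0.091,"wx": -3.8,"wy": -0.2,"wz": 0,"gripper": 1},{"dx": 0.002,"dy": -0.236,"dz": 0.0995,"wx": -4,"wy": -0.2,"wz": 0,"gripper": 1},{"dx": 0.002,"dy": -0.2423,"dz": 0.1021,"wx": -4,"wy": -0.2,"wz": 0,"gripper": 1}])

```text
clock: 6.85
position: [541.2, 78.3, 149.3]
ee_rot: [-0.702, 0.085, 0.703, 0.084]
contact_force: [0.0, -0.1, -0.7]
gripper_width: 10.9
```

arm_command(rows=[{"dx": 0,"dy": 0,"dz": 0,"wx": 0,"wy": 0,"wz": 0,"gripper": 1},{"dx": 0,"dy": 0,"dz": 0,"wx": 0,"wy": 0,"wz": 0,"gripper": 1},{"dx": 0,"dy": 0,"dz": 0,"wx": 0,"wy": 0,"wz": 0,"gripper": 1},{"dx": 0,"dy": 0,"dz": 0,"wx": 0,"wy": 0,"wz": 0,"gripper": 1},{"dx": 0,"dy": 0,"dz": 0,"wx": 0,"wy": 0,"wz": 0,"gripper": 1},{"dx": 0,"dy": 0,"dz": 0,"wx": 0,"wy": 0,"wz": 0,"gripper": 1},{"dx": 0,"dy": 0,"dz": 0,"wx": 0,"wy": 0,"wz": 0,"gripper": 1},{"dx": 0,"dy": 0,"dz": 0,"wx": 0,"wy": 0,"wz": 0,"gripper": 1}])

```text
clock: 7.65
position: [541.2, 78.1, 149.3]
ee_rot: [-0.702, 0.085, 0.702, 0.084]
contact_force: [0.1, -0.2, 0.1]
gripper_width: 11.0
```

```bash
python3 - <<'E'
from h import *
import pickle
st()
d=grab("side",3);crop(d,(200,130,340,250),5,"pics/s6.png");pickle.dump(d,open("d6.pkl","wb"))
st();plan([542,76.2,124],2.9)
E
```

```text
t 7.65 p [541.2  78.1 149.3] yaw 2.902 toolx [-0.001 -0.001 -1.   ] F [ 0.1 -0.2  0.1] T [ 0.017 -0.009 -0.034] w 11.0 j [ 0.44  0.33 -0.3   0.   -0.94  0.89]
t 7.8 p [541.2  78.3 149.3] yaw 2.902 toolx [-0.001 -0.001 -1.   ] F [ 0.  -0.2  0.3] T [-0.071  0.019  0.031] w 11.4 j [ 0.44  0.33 -0.3   0.   -0.94  0.89]
d [ 0.0253  0.0018 -0.0013] w [ 0.12  0.07 -0.07]
```

View pics/s6.png

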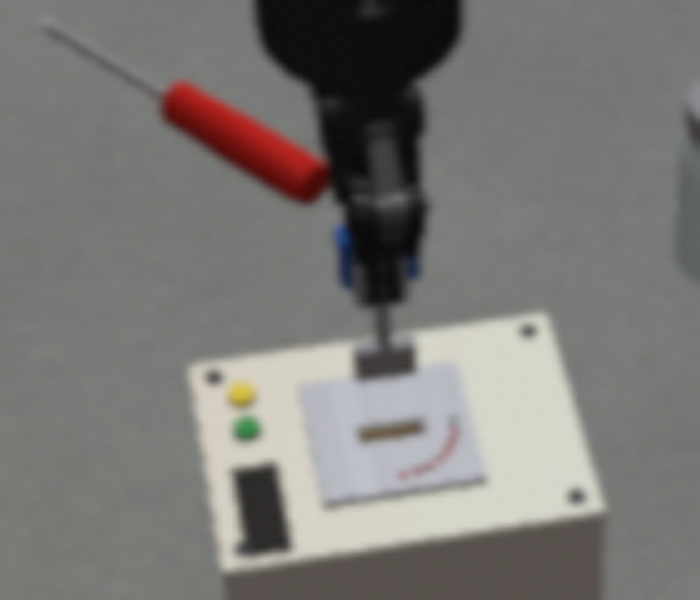

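```bash
python3 - <<'E'
from h import *
import pickle
d=pickle.load(open("d6.pkl","rb"))
px=lambda p:(np.array(p,float)+.5)/5-.5+np.array([200,130])
ipx=lambda q:(q-np.array([200,130])+.5)*5-.5
yaw=2.9-np.pi
def k(x,y,z,c=(541.2,78.2)): 
    return [c[0]+x*np.cos(yaw)-y*np.sin(yaw),c[1]+x*np.sin(yaw)+y*np.cos(yaw),z]
print("pred bit front lower corners",ipx(P(d,[k(-13,-3,99.7),k(13,-3,99.7),k(-12,-2.1,98.2),k(12,-2.1,98.2),k(-13,-3,116.2),k(13,-3,116.2),k(0,0,66,(541.8,76.3))])).round(0).tolist())
print(unproj(d,[px((391,431))],66))
E
```

```text
pred bit front lower corners [[356.0, 383.0], [417.0, 374.0], [358.0, 383.0], [415.0, 375.0], [353.0, 355.0], [416.0, 346.0], [392.0, 431.0]]
[[541.20566687  76.353611    66.        ]]
```

arm_command(rows=[{"dx": 0.003,"dy": 0.001,"dz": -0.001,"wx": 0,"wy": 0,"wz": 0,"gripper": 1},{"dx": 0.008,"dy": 0.002,"dz": -0.0015,"wx": 0,"wy": 0,"wz": 0,"gripper": 1},{"dx": 0.014,"dy": 0.0022,"dz": -0.0015,"wx": 0,"wy": 0,"wz": 0,"gripper": 1},{"dx": 0.02,"dy": 0.0022,"dz": -0.0015,"wx": 0,"wy": 0,"wz": 0,"gripper": 1},{"dx": 0.025,"dy": 0.0022,"dz": -0.0015,"wx": 0,"wy": 0,"wz": 0,"gripper": 1},{"dx": 0.028,"dy": 0.0022,"dz": -0.0015,"wx": 0,"wy": 0,"wz": 0,"gripper": 1},{"dx": 0.0285,"dy": 0.0022,"dz": -0.0015,"wx": 0,"wy": 0,"wz": 0,"gripper": 1},{"dx": 0.0285,"dy": 0.0022,"dz": -0.0015,"wx": 0,"wy": 0,"wz": 0,"gripper": 1}])

```text
clock: 8.6
position: [542.2, 75.8, 120.8]
ee_rot: [-0.702, 0.085, 0.703, 0.084]
contact_force: [0.3, 0.4, -0.7]
gripper_width: 11.3
```

```bash
python3 - <<'E'
from h import *
import pickle
st()
d=grab("side",3);crop(d,(240,180,310,240),10,"pics/s7.png");pickle.dump(d,open("d7.pkl","wb"))
st();plan([542,75.8,115],2.9)
E
```

```text
t 8.6 p [542.2  75.8 120.8] yaw 2.902 toolx [-0.001 -0.001 -1.   ] F [ 0.3  0.4 -0.7] T [ 0.011 -0.023 -0.011] w 11.3 j [ 0.44  0.36 -0.33  0.   -0.88  0.9 ]
t 8.75 p [542.3  75.8 121.1] yaw 2.902 toolx [-0.001 -0.001 -1.   ] F [-0.3 -0.9 -1. ] T [ 0.026 -0.027 -0.006] w 11.5 j [ 0.44  0.36 -0.33  0.   -0.88  0.9 ]
d [0.0061 0.0001 0.0003] w [ 0.13  0.03 -0.04]
```

View pics/s7.png

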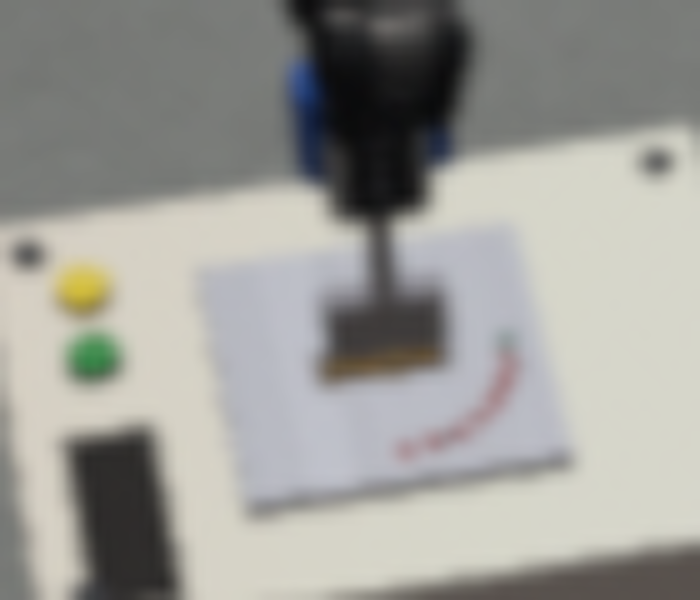

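The bit hangs about 4 mm above the slot and looks aligned with it (bit 325–445, slot 318–445 px). I feel my way in.

arm_command(rows=[{"dx": 0.001,"dy": 0,"dz": 0,"wx": 0,"wy": 0,"wz": 0,"gripper": 1},{"dx": 0.002,"dy": 0,"dz": 0,"wx": 0,"wy": 0,"wz": 0,"gripper": 1},{"dx": 0.003,"dy": 0,"dz": 0,"wx": 0,"wy": 0,"wz": 0,"gripper": 1},{"dx": 0.004,"dy": 0,"dz": 0,"wx": 0,"wy": 0,"wz": 0,"gripper": 1},{"dx": 0.0045,"dy": 0,"dz": 0,"wx": 0,"wy": 0,"wz": 0,"gripper": 1},{"dx": 0.005,"dy": 0,"dz": 0,"wx": 0,"wy": 0,"wz": 0,"gripper": 1},{"dx": 0.0055,"dy": 0,"dz": 0,"wx": 0,"wy": 0,"wz": 0,"gripper": 1},{"dx": 0.006,"dy": 0,"dz": 0,"wx": 0,"wy": 0,"wz": 0,"gripper": 1}])

```text
clock: 9.55
position: [542.2, 75.8, 115.1]
ee_rot: [-0.702, 0.085, 0.702, 0.084]
contact_force: [-0.5, -1.2, -1.0]
gripper_width: 11.6
```

```bash
python3 - <<'E'
from h import *
st();plan([542,75.8,111],2.9)
E
```

```text
t 9.55 p [542.2  75.8 115.1] yaw 2.902 toolx [-0.001 -0.001 -1.   ] F [-0.5 -1.2 -1. ] T [0.075 0.074 0.033] w 11.6 j [ 0.44  0.37 -0.34  0.   -0.86  0.9 ]
d [0.0041 0.0001 0.0002] w [ 0.12  0.04 -0.05]
```

arm_command(rows=[{"dx": 0.0005,"dy": 0,"dz": 0,"wx": 0,"wy": 0,"wz": 0,"gripper": 1},{"dx": 0.001,"dy": 0,"dz": 0,"wx": 0,"wy": 0,"wz": 0,"gripper": 1},{"dx": 0.0015,"dy": 0,"dz": 0,"wx": 0,"wy": 0,"wz": 0,"gripper": 1},{"dx": 0.002,"dy": 0,"dz": 0,"wx": 0,"wy": 0,"wz": 0,"gripper": 1},{"dx": 0.0025,"dy": 0,"dz": 0,"wx": 0,"wy": 0,"wz": 0,"gripper": 1},{"dx": 0.003,"dy": 0,"dz": 0,"wx": 0,"wy": 0,"wz": 0,"gripper": 1},{"dx": 0.0035,"dy": 0,"dz": 0,"wx": 0,"wy": 0,"wz": 0,"gripper": 1},{"dx": 0.004,"dy": 0,"dz": 0,"wx": 0,"wy": 0,"wz": 0,"gripper": 1}])

```text
clock: 10.35
position: [542.2, 75.9, 111.0]
ee_rot: [-0.702, 0.085, 0.702, 0.084]
contact_force: [0.1, 0.2, -0.2]
gripper_width: 11.2
```

```bash
python3 - <<'E'
from h import *
st();plan([542,75.8,111],2.9)
d=grab("side",2);crop(d,(240,180,310,240),10,"pics/s8.png")
st()
E
```

```text
t 10.35 p [542.2  75.9 111. ] yaw 2.902 toolx [-0.001 -0.001 -1.   ] F [ 0.1  0.2 -0.2] T [ 0.05   0.113 -0.031] w 11.2 j [ 0.44  0.37 -0.34  0.   -0.85  0.9 ]
d [0.     0.0001 0.0002] w [ 0.13  0.04 -0.05]
t 10.45 p [542.2  75.8 111. ] yaw 2.902 toolx [-0.001 -0.001 -1.   ] F [ 0.1  0.1 -1.2] T [-0.009  0.077  0.025] w 11.5 j [ 0.44  0.37 -0.34  0.   -0.85  0.9 ]
```

View pics/s8.png

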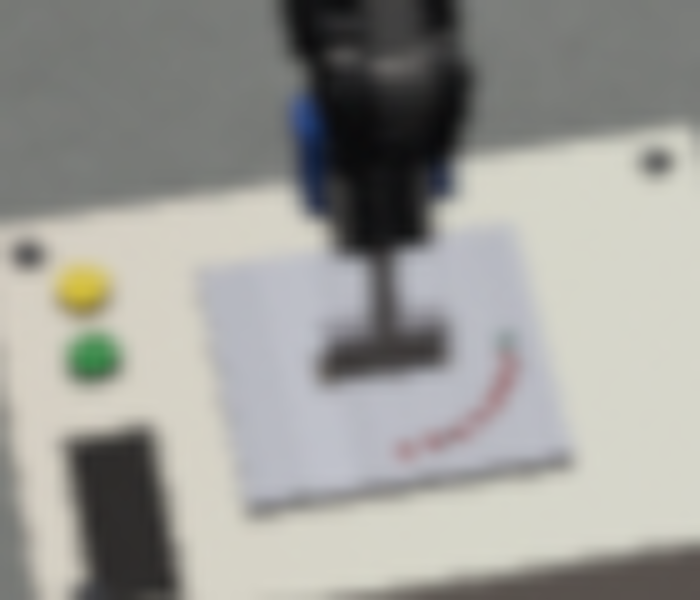

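arm_command(rows=[{"dx": 0.0007,"dy": 0,"dz": 0,"wx": 0,"wy": 0,"wz": 0,"gripper": 1},{"dx": 0.0014,"dy": 0,"dz": 0,"wx": 0,"wy": 0,"wz": 0,"gripper": 1},{"dx": 0.0021,"dy": 0,"dz": 0,"wx": 0,"wy": 0,"wz": 0,"gripper": 1},{"dx": 0.0028,"dy": 0,"dz": 0,"wx": 0,"wy": 0,"wz": 0,"gripper": 1},{"dx": 0.0035,"dy": 0,"dz": 0,"wx": 0,"wy": 0,"wz": 0,"gripper": 1},{"dx": 0.0042,"dy": 0,"dz": 0,"wx": 0,"wy": 0,"wz": 0,"gripper": 1},{"dx": 0.005,"dy": 0,"dz": 0,"wx": 0,"wy": 0,"wz": 0,"gripper": 1},{"dx": 0.006,"dy": 0,"dz": 0,"wx": 0,"wy": 0,"wz": 0,"gripper": 1}])

```text
clock: 11.25
position: [542.2, 75.8, 104.9]
ee_rot: [-0.702, 0.085, 0.702, 0.084]
contact_force: [-1.0, 0.7, -0.3]
gripper_width: 11.0
```

```bash
python3 - <<'E'
from h import *
st()
E
```

```text
t 11.25 p [542.2  75.8 104.9] yaw 2.902 toolx [-0.001 -0.001 -1.   ] F [-1.   0.7 -0.3] T [ 0.037  0.051 -0.034] w 11.0 j [ 0.44  0.38 -0.35  0.   -0.84  0.9 ]
```

arm_command(rows=[{"dx": 0.001,"dy": 0,"dz": 0,"wx": 0,"wy": 0,"wz": 0,"gripper": 1},{"dx": 0.002,"dy": 0,"dz": 0,"wx": 0,"wy": 0,"wz": 0,"gripper": 1},{"dx": 0.003,"dy": 0,"dz": 0,"wx": 0,"wy": 0,"wz": 0,"gripper": 1},{"dx": 0.004,"dy": 0,"dz": 0,"wx": 0,"wy": 0,"wz": 0,"gripper": 1},{"dx": 0.005,"dy": 0,"dz": 0,"wx": 0,"wy": 0,"wz": 0,"gripper": 1},{"dx": 0.006,"dy": 0,"dz": 0,"wx": 0,"wy": 0,"wz": 0,"gripper": 1},{"dx": 0.007,"dy": 0,"dz": 0,"wx": 0,"wy": 0,"wz": 0,"gripper": 1},{"dx": 0.008,"dy": 0,"dz": 0,"wx": 0,"wy": 0,"wz": 0,"gripper": 1}])

```text
clock: 12.05
position: [542.2, 75.8, 96.8]
ee_rot: [-0.702, 0.085, 0.702, 0.084]
contact_force: [-0.5, 0.4, 0.3]
gripper_width: 11.2
```

```bash
python3 - <<'E'
from h import *
st()
E
```

```text
t 12.05 p [542.2  75.8  96.8] yaw 2.902 toolx [-0.001 -0.001 -1.   ] F [-0.5  0.4  0.3] T [ 0.035  0.093 -0.033] w 11.2 j [ 0.44  0.39 -0.36  0.   -0.82  0.9 ]
```

arm_command(rows=[{"dx": 0.0006,"dy": 0,"dz": 0,"wx": 0,"wy": 0,"wz": 0,"gripper": 1},{"dx": 0.0012,"dy": 0,"dz": 0,"wx": 0,"wy": 0,"wz": 0,"gripper": 1},{"dx": 0.0018,"dy": 0,"dz": 0,"wx": 0,"wy": 0,"wz": 0,"gripper": 1},{"dx": 0.0024,"dy": 0,"dz": 0,"wx": 0,"wy": 0,"wz": 0,"gripper": 1},{"dx": 0.003,"dy": 0,"dz": 0,"wx": 0,"wy": 0,"wz": 0,"gripper": 1},{"dx": 0.0036,"dy": 0,"dz": 0,"wx": 0,"wy": 0,"wz": 0,"gripper": 1},{"dx": 0.0042,"dy": 0,"dz": 0,"wx": 0,"wy": 0,"wz": 0,"gripper": 1},{"dx": 0.0048,"dy": 0,"dz": 0,"wx": 0,"wy": 0,"wz": 0,"gripper": 1}])

```text
clock: 12.85
position: [542.2, 75.8, 92.0]
ee_rot: [-0.702, 0.085, 0.702, 0.084]
contact_force: [0.5, -0.4, 0.1]
gripper_width: 11.1
```

```bash
python3 - <<'E'
from h import *
st()
E
```

```text
t 12.85 p [542.2  75.8  92. ] yaw 2.902 toolx [-0.001 -0.001 -1.   ] F [ 0.5 -0.4  0.1] T [ 0.008  0.028 -0.003] w 11.1 j [ 0.44  0.4  -0.36  0.   -0.81  0.9 ]
```

arm_command(rows=[{"dx": 0.0002,"dy": 0,"dz": 0,"wx": 0,"wy": 0,"wz": 0,"gripper": 1},{"dx": 0.0004,"dy": 0,"dz": 0,"wx": 0,"wy": 0,"wz": 0,"gripper": 1},{"dx": 0.0006,"dy": 0,"dz": 0,"wx": 0,"wy": 0,"wz": 0,"gripper": 1},{"dx": 0.0008,"dy": 0,"dz": 0,"wx": 0,"wy": 0,"wz": 0,"gripper": 1},{"dx": 0.001,"dy": 0,"dz": 0,"wx": 0,"wy": 0,"wz": 0,"gripper": 1},{"dx": 0.0012,"dy": 0,"dz": 0,"wx": 0,"wy": 0,"wz": 0,"gripper": 1},{"dx": 0.0013,"dy": 0,"dz": 0,"wx": 0,"wy": 0,"wz": 0,"gripper": 1},{"dx": 0.0014,"dy": 0,"dz": 0,"wx": 0,"wy": 0,"wz": 0,"gripper": 1}])

```text
clock: 13.65
position: [542.3, 75.8, 91.0]
ee_rot: [-0.702, 0.085, 0.702, 0.084]
contact_force: [-0.8, 0.5, 3.6]
gripper_width: 11.1
```

```bash
python3 - <<'E'
from h import *
st()
E
```

```text
t 13.65 p [542.3  75.8  91. ] yaw 2.902 toolx [-0.001 -0.001 -1.   ] F [-0.8  0.5  3.6] T [0.021 0.452 0.021] w 11.1 j [ 0.44  0.4  -0.37  0.   -0.81  0.9 ]
```

Floor felt at TCP z 91.0 (3.6 N). I ease off slightly and turn clockwise (wx positive) to 20°, which is below the earliest possible stop angle.

arm_command(rows=[{"dx": -0.0008,"dy": 0,"dz": 0,"wx": 0,"wy": 0,"wz": 0,"gripper": 1},{"dx": -0.0008,"dy": 0,"dz": 0,"wx": 1,"wy": 0,"wz": 0,"gripper": 1},{"dx": -0.0008,"dy": 0,"dz": 0,"wx": 2,"wy": 0,"wz": 0,"gripper": 1},{"dx": -0.0008,"dy": 0,"dz": 0,"wx": 3,"wy": 0,"wz": 0,"gripper": 1},{"dx": -0.0008,"dy": 0,"dz": 0,"wx": 4,"wy": 0,"wz": 0,"gripper": 1},{"dx": -0.0008,"dy": 0,"dz": 0,"wx": 5,"wy": 0,"wz": 0,"gripper": 1},{"dx": -0.0008,"dy": 0,"dz": 0,"wx": 6.5,"wy": 0,"wz": 0,"gripper": 1},{"dx": -0.0008,"dy": 0,"dz": 0,"wx": 8,"wy": 0,"wz": 0,"gripper": 1}])

```text
clock: 14.45
position: [542.5, 76.1, 91.7]
ee_rot: [-0.694, 0.134, 0.694, 0.134]
contact_force: [1.5, 0.8, -1.7]
gripper_width: 11.3
```

```bash
cat >> h.py <<'E'
def feel(k=2):
    T=[];E=[];F=[]
    for i in range(k+1):
        s=arm.read_state();T.append(s["wrist_torque"]);E.append(s["joint_efforts"][5]);F.append(s["contact_force"])
        if i<k:get_image("side")
    y=yawof(s["ee_rot"])
    print("t",round(s["clock"],2),"p",s["position"].round(1),"turn",round(2.902-y,3),"F",np.mean(F,0).round(1),"T",np.mean(T,0).round(3),"Tz",np.round([t[2] for t in T],3),"e6",np.round(E,4),"w",round(s["gripper_width"],1),"jv",s["joints"][5].round(3))
E
python3 -c "
from h import *
feel()"
```

```text
t 14.55 p [542.5  76.1  91.8] turn 0.14 F [ 0.9  2.  -1.9] T [ 0.715 -0.316  0.014] Tz [0.025 0.005 0.011] e6 [ 0.1439 -0.0739 -0.1253] w 11.4 jv 0.755
```

arm_command(rows=[{"dx": 0,"dy": 0,"dz": 0,"wx": 1.5,"wy": 0,"wz": 0,"gripper": 1},{"dx": 0,"dy": 0,"dz": 0,"wx": 3,"wy": 0,"wz": 0,"gripper": 1},{"dx": 0,"dy": 0,"dz": 0,"wx": 4.5,"wy": 0,"wz": 0,"gripper": 1},{"dx": 0,"dy": 0,"dz": 0,"wx": 6,"wy": 0,"wz": 0,"gripper": 1},{"dx": 0,"dy": 0,"dz": 0,"wx": 7.5,"wy": 0,"wz": 0,"gripper": 1},{"dx": 0,"dy": 0,"dz": 0,"wx": 9,"wy": 0,"wz": 0,"gripper": 1},{"dx": 0,"dy": 0,"dz": 0,"wx": 10.5,"wy": 0,"wz": 0,"gripper": 1},{"dx": 0,"dy": 0,"dz": 0,"wx": 12,"wy": 0,"wz": 0,"gripper": 1}])

```text
clock: 15.35
position: [542.5, 76.0, 91.8]
ee_rot: [-0.676, 0.206, 0.676, 0.206]
contact_force: [0.7, 2.3, -2.6]
gripper_width: 11.4
```

```bash
python3 -c "
from h import *
feel()"
```

```text
t 15.45 p [542.5  76.   91.8] turn 0.35 F [ 0.6  2.2 -2. ] T [ 0.585 -0.312 -0.005] Tz [ 0.004 -0.038  0.017] e6 [ 0.1407 -0.072  -0.1171] w 11.3 jv 0.545
```

arm_command(rows=[{"dx": 0,"dy": 0,"dz": 0,"wx": 0.5,"wy": 0,"wz": 0,"gripper": 1},{"dx": 0,"dy": 0,"dz": 0,"wx": 1,"wy": 0,"wz": 0,"gripper": 1},{"dx": 0,"dy": 0,"dz": 0,"wx": 1.5,"wy": 0,"wz": 0,"gripper": 1},{"dx": 0,"dy": 0,"dz": 0,"wx": 2,"wy": 0,"wz": 0,"gripper": 1},{"dx": 0,"dy": 0,"dz": 0,"wx": 2.5,"wy": 0,"wz": 0,"gripper": 1},{"dx": 0,"dy": 0,"dz": 0,"wx": 3,"wy": 0,"wz": 0,"gripper": 1},{"dx": 0,"dy": 0,"dz": 0,"wx": 3,"wy": 0,"wz": 0,"gripper": 1},{"dx": 0,"dy": 0,"dz": 0,"wx": 3,"wy": 0,"wz": 0,"gripper": 1}])

```text
clock: 16.25
position: [542.5, 76.0, 91.8]
ee_rot: [-0.671, 0.223, 0.671, 0.223]
contact_force: [1.3, 1.8, -1.2]
gripper_width: 11.2
```

```bash
python3 -c "
from h import *
feel()"
```

```text
t 16.35 p [542.5  76.   91.8] turn 0.403 F [ 0.6  1.7 -2. ] T [ 0.629 -0.312  0.049] Tz [0.005 0.075 0.066] e6 [-0.0266 -0.0244 -0.0238] w 11.2 jv 0.493
```

arm_command(rows=[{"dx": 0,"dy": 0,"dz": 0,"wx": 0.5,"wy": 0,"wz": 0,"gripper": 1},{"dx": 0,"dy": 0,"dz": 0,"wx": 1,"wy": 0,"wz": 0,"gripper": 1},{"dx": 0,"dy": 0,"dz": 0,"wx": 1.5,"wy": 0,"wz": 0,"gripper": 1},{"dx": 0,"dy": 0,"dz": 0,"wx": 2,"wy": 0,"wz": 0,"gripper": 1},{"dx": 0,"dy": 0,"dz": 0,"wx": 2.5,"wy": 0,"wz": 0,"gripper": 1},{"dx": 0,"dy": 0,"dz": 0,"wx": 3,"wy": 0,"wz": 0,"gripper": 1},{"dx": 0,"dy": 0,"dz": 0,"wx": 3,"wy": 0,"wz": 0,"gripper": 1},{"dx": 0,"dy": 0,"dz": 0,"wx": 3,"wy": 0,"wz": 0,"gripper": 1}])

```text
clock: 17.15
position: [542.5, 76.0, 91.8]
ee_rot: [-0.665, 0.241, 0.665, 0.241]
contact_force: [1.4, 1.5, -1.1]
gripper_width: 11.2
```

```bash
python3 -c "
from h import *
feel(1)"
```

```text
t 17.2 p [542.5  75.9  91.8] turn 0.455 F [ 1.1  1.7 -1.7] T [ 0.575 -0.303  0.043] Tz [0.08  0.006] e6 [-0.0261 -0.0236] w 11.0 jv 0.441
```

arm_command(rows=[{"dx": 0,"dy": 0,"dz": 0,"wx": 0.5,"wy": 0,"wz": 0,"gripper": 1},{"dx": 0,"dy": 0,"dz": 0,"wx": 1,"wy": 0,"wz": 0,"gripper": 1},{"dx": 0,"dy": 0,"dz": 0,"wx": 1.5,"wy": 0,"wz": 0,"gripper": 1},{"dx": 0,"dy": 0,"dz": 0,"wx": 2,"wy": 0,"wz": 0,"gripper": 1},{"dx": 0,"dy": 0,"dz": 0,"wx": 2.5,"wy": 0,"wz": 0,"gripper": 1},{"dx": 0,"dy": 0,"dz": 0,"wx": 3,"wy": 0,"wz": 0,"gripper": 1},{"dx": 0,"dy": 0,"dz": 0,"wx": 3,"wy": 0,"wz": 0,"gripper": 1},{"dx": 0,"dy": 0,"dz": 0,"wx": 3,"wy": 0,"wz": 0,"gripper": 1}])

```text
clock: 18.0
position: [542.5, 76.0, 91.8]
ee_rot: [-0.658, 0.258, 0.658, 0.258]
contact_force: [1.2, 2.0, -2.0]
gripper_width: 11.4
```

```bash
python3 -c "
from h import *
feel(1)"
```

```text
t 18.05 p [542.5  75.9  91.8] turn 0.507 F [ 1.   1.8 -2.4] T [ 0.557 -0.339  0.036] Tz [0.013 0.06 ] e6 [-0.0259 -0.0237] w 11.2 jv 0.388
```

arm_command(rows=[{"dx": 0,"dy": 0,"dz": 0,"wx": 0.5,"wy": 0,"wz": 0,"gripper": 1},{"dx": 0,"dy": 0,"dz": 0,"wx": 1,"wy": 0,"wz": 0,"gripper": 1},{"dx": 0,"dy": 0,"dz": 0,"wx": 1.5,"wy": 0,"wz": 0,"gripper": 1},{"dx": 0,"dy": 0,"dz": 0,"wx": 2,"wy": 0,"wz": 0,"gripper": 1},{"dx": 0,"dy": 0,"dz": 0,"wx": 2.5,"wy": 0,"wz": 0,"gripper": 1},{"dx": 0,"dy": 0,"dz": 0,"wx": 3,"wy": 0,"wz": 0,"gripper": 1},{"dx": 0,"dy": 0,"dz": 0,"wx": 3,"wy": 0,"wz": 0,"gripper": 1},{"dx": 0,"dy": 0,"dz": 0,"wx": 3,"wy": 0,"wz": 0,"gripper": 1}])

```text
clock: 18.85
position: [542.4, 76.0, 91.8]
ee_rot: [-0.651, 0.275, 0.651, 0.275]
contact_force: [0.6, 1.2, -1.5]
gripper_width: 11.2
```

```bash
python3 -c "
from h import *
feel(1)"
```

```text
t 18.9 p [542.5  75.9  91.8] turn 0.56 F [ 0.7  1.2 -1.7] T [ 0.53  -0.319  0.005] Tz [ 0.016 -0.006] e6 [-0.0253 -0.0231] w 11.3 jv 0.336
```

arm_command(rows=[{"dx": 0,"dy": 0,"dz": 0,"wx": 0.5,"wy": 0,"wz": 0,"gripper": 1},{"dx": 0,"dy": 0,"dz": 0,"wx": 1,"wy": 0,"wz": 0,"gripper": 1},{"dx": 0,"dy": 0,"dz": 0,"wx": 1.5,"wy": 0,"wz": 0,"gripper": 1},{"dx": 0,"dy": 0,"dz": 0,"wx": 2,"wy": 0,"wz": 0,"gripper": 1},{"dx": 0,"dy": 0,"dz": 0,"wx": 2.5,"wy": 0,"wz": 0,"gripper": 1},{"dx": 0,"dy": 0,"dz": 0,"wx": 3,"wy": 0,"wz": 0,"gripper": 1},{"dx": 0,"dy": 0,"dz": 0,"wx": 3,"wy": 0,"wz": 0,"gripper": 1},{"dx": 0,"dy": 0,"dz": 0,"wx": 3,"wy": 0,"wz": 0,"gripper": 1}])

```text
clock: 19.7
position: [542.4, 75.9, 91.8]
ee_rot: [-0.644, 0.292, 0.644, 0.292]
contact_force: [0.7, 1.5, -2.0]
gripper_width: 10.7
```

```bash
python3 -c "
from h import *
feel(1)"
```

```text
t 19.75 p [542.4  75.9  91.8] turn 0.612 F [ 0.4  1.1 -1.8] T [ 0.52  -0.341 -0.009] Tz [ 0.017 -0.036] e6 [-0.0253 -0.0232] w 11.1 jv 0.283
```

arm_command(rows=[{"dx": 0,"dy": 0,"dz": 0,"wx": 0.5,"wy": 0,"wz": 0,"gripper": 1},{"dx": 0,"dy": 0,"dz": 0,"wx": 1,"wy": 0,"wz": 0,"gripper": 1},{"dx": 0,"dy": 0,"dz": 0,"wx": 1.5,"wy": 0,"wz": 0,"gripper": 1},{"dx": 0,"dy": 0,"dz": 0,"wx": 2,"wy": 0,"wz": 0,"gripper": 1},{"dx": 0,"dy": 0,"dz": 0,"wx": 2.5,"wy": 0,"wz": 0,"gripper": 1},{"dx": 0,"dy": 0,"dz": 0,"wx": 3,"wy": 0,"wz": 0,"gripper": 1},{"dx": 0,"dy": 0,"dz": 0,"wx": 3,"wy": 0,"wz": 0,"gripper": 1},{"dx": 0,"dy": 0,"dz": 0,"wx": 3,"wy": 0,"wz": 0,"gripper": 1}])

```text
clock: 20.55
position: [542.4, 75.9, 91.8]
ee_rot: [-0.636, 0.309, 0.636, 0.309]
contact_force: [1.1, 1.9, -2.1]
gripper_width: 11.1
```

```bash
python3 -c "
from h import *
feel(1)"
```

```text
t 20.6 p [542.4  75.9  91.8] turn 0.665 F [ 0.5  1.4 -2. ] T [ 0.473 -0.285  0.048] Tz [0.061 0.035] e6 [-0.0248 -0.0227] w 11.2 jv 0.231
```

arm_command(rows=[{"dx": 0,"dy": 0,"dz": 0,"wx": 0.5,"wy": 0,"wz": 0,"gripper": 1},{"dx": 0,"dy": 0,"dz": 0,"wx": 1,"wy": 0,"wz": 0,"gripper": 1},{"dx": 0,"dy": 0,"dz": 0,"wx": 1.5,"wy": 0,"wz": 0,"gripper": 1},{"dx": 0,"dy": 0,"dz": 0,"wx": 2,"wy": 0,"wz": 0,"gripper": 1},{"dx": 0,"dy": 0,"dz": 0,"wx": 2.5,"wy": 0,"wz": 0,"gripper": 1},{"dx": 0,"dy": 0,"dz": 0,"wx": 3,"wy": 0,"wz": 0,"gripper": 1},{"dx": 0,"dy": 0,"dz": 0,"wx": 3,"wy": 0,"wz": 0,"gripper": 1},{"dx": 0,"dy": 0,"dz": 0,"wx": 3,"wy": 0,"wz": 0,"gripper": 1}])

```text
clock: 21.4
position: [542.4, 75.9, 91.8]
ee_rot: [-0.628, 0.326, 0.628, 0.325]
contact_force: [0.5, 1.7, -2.4]
gripper_width: 11.1
```

```bash
python3 -c "
from h import *
feel(1)"
```

```text
t 21.45 p [542.4  75.9  91.8] turn 0.717 F [ 0.5  1.  -2.4] T [ 0.443 -0.343  0.044] Tz [ 0.103 -0.015] e6 [-0.025  -0.0225] w 11.1 jv 0.179
```

arm_command(rows=[{"dx": 0,"dy": 0,"dz": 0,"wx": 0.5,"wy": 0,"wz": 0,"gripper": 1},{"dx": 0,"dy": 0,"dz": 0,"wx": 1,"wy": 0,"wz": 0,"gripper": 1},{"dx": 0,"dy": 0,"dz": 0,"wx": 1.5,"wy": 0,"wz": 0,"gripper": 1},{"dx": 0,"dy": 0,"dz": 0,"wx": 2,"wy": 0,"wz": 0,"gripper": 1},{"dx": 0,"dy": 0,"dz": 0,"wx": 2.5,"wy": 0,"wz": 0,"gripper": 1},{"dx": 0,"dy": 0,"dz": 0,"wx": 3,"wy": 0,"wz": 0,"gripper": 1},{"dx": 0,"dy": 0,"dz": 0,"wx": 3,"wy": 0,"wz": 0,"gripper": 1},{"dx": 0,"dy": 0,"dz": 0,"wx": 3,"wy": 0,"wz": 0,"gripper": 1}])

```text
clock: 22.25
position: [542.4, 75.9, 91.8]
ee_rot: [-0.619, 0.342, 0.619, 0.341]
contact_force: [1.2, 1.2, -2.6]
gripper_width: 11.2
```

```bash
python3 -c "
from h import *
feel(2)"
```

```text
t 22.35 p [542.4  75.9  91.8] turn 0.769 F [ 0.9  1.  -2.6] T [ 0.404 -0.267  0.044] Tz [0.022 0.04  0.07 ] e6 [-0.0248 -0.0226 -0.0221] w 11.1 jv 0.126
```

arm_command(rows=[{"dx": 0,"dy": 0,"dz": 0,"wx": 0.5,"wy": 0,"wz": 0,"gripper": 1},{"dx": 0,"dy": 0,"dz": 0,"wx": 1,"wy": 0,"wz": 0,"gripper": 1},{"dx": 0,"dy": 0,"dz": 0,"wx": 1.5,"wy": 0,"wz": 0,"gripper": 1},{"dx": 0,"dy": 0,"dz": 0,"wx": 2,"wy": 0,"wz": 0,"gripper": 1},{"dx": 0,"dy": 0,"dz": 0,"wx": 2.5,"wy": 0,"wz": 0,"gripper": 1},{"dx": 0,"dy": 0,"dz": 0,"wx": 3,"wy": 0,"wz": 0,"gripper": 1},{"dx": 0,"dy": 0,"dz": 0,"wx": 3,"wy": 0,"wz": 0,"gripper": 1},{"dx": 0,"dy": 0,"dz": 0,"wx": 3,"wy": 0,"wz": 0,"gripper": 1}])

```text
clock: 23.15
position: [542.4, 75.9, 91.8]
ee_rot: [-0.61, 0.358, 0.61, 0.358]
contact_force: [0.2, 0.4, -1.9]
gripper_width: 11.2
```

```bash
python3 -c "
from h import *
feel(1)"
```

```text
t 23.2 p [542.4  75.9  91.8] turn 0.822 F [ 0.4  1.  -1.7] T [ 0.37  -0.264  0.012] Tz [-0.002  0.026] e6 [-0.0247 -0.0226] w 11.2 jv 0.074
```

arm_command(rows=[{"dx": 0,"dy": 0,"dz": 0,"wx": 0.5,"wy": 0,"wz": 0,"gripper": 1},{"dx": 0,"dy": 0,"dz": 0,"wx": 1,"wy": 0,"wz": 0,"gripper": 1},{"dx": 0,"dy": 0,"dz": 0,"wx": 1.5,"wy": 0,"wz": 0,"gripper": 1},{"dx": 0,"dy": 0,"dz": 0,"wx": 2,"wy": 0,"wz": 0,"gripper": 1},{"dx": 0,"dy": 0,"dz": 0,"wx": 2.5,"wy": 0,"wz": 0,"gripper": 1},{"dx": 0,"dy": 0,"dz": 0,"wx": 3,"wy": 0,"wz": 0,"gripper": 1},{"dx": 0,"dy": 0,"dz": 0,"wx": 3,"wy": 0,"wz": 0,"gripper": 1},{"dx": 0,"dy": 0,"dz": 0,"wx": 3,"wy": 0,"wz": 0,"gripper": 1}])

```text
clock: 24.0
position: [542.4, 75.9, 91.9]
ee_rot: [-0.6, 0.374, 0.6, 0.373]
contact_force: [1.2, 1.9, -1.3]
gripper_width: 11.1
```

```bash
python3 -c "
from h import *
feel(1)"
```

```text
t 24.05 p [542.4  75.9  91.8] turn 0.874 F [ 1.   1.8 -1.8] T [ 0.399 -0.225  0.035] Tz [0.051 0.018] e6 [-0.025  -0.0229] w 11.3 jv 0.022
```

arm_command(rows=[{"dx": 0,"dy": 0,"dz": 0,"wx": 0.5,"wy": 0,"wz": 0,"gripper": 1},{"dx": 0,"dy": 0,"dz": 0,"wx": 1,"wy": 0,"wz": 0,"gripper": 1},{"dx": 0,"dy": 0,"dz": 0,"wx": 1.5,"wy": 0,"wz": 0,"gripper": 1},{"dx": 0,"dy": 0,"dz": 0,"wx": 2,"wy": 0,"wz": 0,"gripper": 1},{"dx": 0,"dy": 0,"dz": 0,"wx": 2.5,"wy": 0,"wz": 0,"gripper": 1},{"dx": 0,"dy": 0,"dz": 0,"wx": 3,"wy": 0,"wz": 0,"gripper": 1},{"dx": 0,"dy": 0,"dz": 0,"wx": 3,"wy": 0,"wz": 0,"gripper": 1},{"dx": 0,"dy": 0,"dz": 0,"wx": 3,"wy": 0,"wz": 0,"gripper": 1}])

```text
clock: 24.85
position: [542.4, 75.8, 91.8]
ee_rot: [-0.59, 0.39, 0.59, 0.389]
contact_force: [0.0, 1.0, -2.1]
gripper_width: 10.9
```

```bash
python3 -c "
from h import *
feel(1)"
```

```text
t 24.9 p [542.4  75.8  91.8] turn 0.926 F [ 0.6  1.2 -1.6] T [ 0.409 -0.228  0.014] Tz [0.    0.029] e6 [-0.0258 -0.0237] w 11.0 jv -0.031
```

arm_command(rows=[{"dx": 0,"dy": 0,"dz": 0,"wx": 0.5,"wy": 0,"wz": 0,"gripper": 1},{"dx": 0,"dy": 0,"dz": 0,"wx": 1,"wy": 0,"wz": 0,"gripper": 1},{"dx": 0,"dy": 0,"dz": 0,"wx": 1.5,"wy": 0,"wz": 0,"gripper": 1},{"dx": 0,"dy": 0,"dz": 0,"wx": 2,"wy": 0,"wz": 0,"gripper": 1},{"dx": 0,"dy": 0,"dz": 0,"wx": 2.5,"wy": 0,"wz": 0,"gripper": 1},{"dx": 0,"dy": 0,"dz": 0,"wx": 3,"wy": 0,"wz": 0,"gripper": 1},{"dx": 0,"dy": 0,"dz": 0,"wx": 3,"wy": 0,"wz": 0,"gripper": 1},{"dx": 0,"dy": 0,"dz": 0,"wx": 3,"wy": 0,"wz": 0,"gripper": 1}])

```text
clock: 25.7
position: [542.4, 75.8, 91.8]
ee_rot: [-0.58, 0.405, 0.58, 0.404]
contact_force: [1.0, 0.5, -1.7]
gripper_width: 11.2
```

```bash
python3 -c "
from h import *
feel(1)"
```

```text
t 25.75 p [542.4  75.8  91.8] turn 0.979 F [ 1.3  0.6 -2.1] T [ 0.4   -0.204  0.004] Tz [ 0.054 -0.045] e6 [-0.0266 -0.0245] w 11.3 jv -0.083
```

arm_command(rows=[{"dx": 0,"dy": 0,"dz": 0,"wx": 0.5,"wy": 0,"wz": 0,"gripper": 1},{"dx": 0,"dy": 0,"dz": 0,"wx": 1,"wy": 0,"wz": 0,"gripper": 1},{"dx": 0,"dy": 0,"dz": 0,"wx": 1.5,"wy": 0,"wz": 0,"gripper": 1},{"dx": 0,"dy": 0,"dz": 0,"wx": 2,"wy": 0,"wz": 0,"gripper": 1},{"dx": 0,"dy": 0,"dz": 0,"wx": 2.5,"wy": 0,"wz": 0,"gripper": 1},{"dx": 0,"dy": 0,"dz": 0,"wx": 3,"wy": 0,"wz": 0,"gripper": 1},{"dx": 0,"dy": 0,"dz": 0,"wx": 3,"wy": 0,"wz": 0,"gripper": 1},{"dx": 0,"dy": 0,"dz": 0,"wx": 3,"wy": 0,"wz": 0,"gripper": 1}])

```text
clock: 26.55
position: [542.3, 75.8, 91.8]
ee_rot: [-0.569, 0.42, 0.569, 0.419]
contact_force: [0.2, 1.3, -2.6]
gripper_width: 11.1
```

```bash
python3 -c "
from h import *
feel(1)"
```

```text
t 26.6 p [542.4  75.9  91.8] turn 1.031 F [ 0.2  1.1 -2.2] T [ 0.38  -0.225  0.05 ] Tz [0.057 0.044] e6 [-0.0274 -0.0255] w 11.1 jv -0.135
```

arm_command(rows=[{"dx": 0,"dy": 0,"dz": 0,"wx": 0.5,"wy": 0,"wz": 0,"gripper": 1},{"dx": 0,"dy": 0,"dz": 0,"wx": 1,"wy": 0,"wz": 0,"gripper": 1},{"dx": 0,"dy": 0,"dz": 0,"wx": 1.5,"wy": 0,"wz": 0,"gripper": 1},{"dx": 0,"dy": 0,"dz": 0,"wx": 2,"wy": 0,"wz": 0,"gripper": 1},{"dx": 0,"dy": 0,"dz": 0,"wx": 2.5,"wy": 0,"wz": 0,"gripper": 1},{"dx": 0,"dy": 0,"dz": 0,"wx": 3,"wy": 0,"wz": 0,"gripper": 1},{"dx": 0,"dy": 0,"dz": 0,"wx": 3,"wy": 0,"wz": 0,"gripper": 1},{"dx": 0,"dy": 0,"dz": 0,"wx": 3,"wy": 0,"wz": 0,"gripper": 1}])

```text
clock: 27.4
position: [542.4, 75.8, 91.9]
ee_rot: [0.558, -0.435, -0.558, -0.434]
contact_force: [1.6, 1.0, -2.6]
gripper_width: 11.2
```

```bash
python3 -c "
from h import *
feel(1)"
```

```text
t 27.45 p [542.4  75.8  91.8] turn 1.083 F [ 1.6  0.9 -2.4] T [ 0.414 -0.332  0.034] Tz [0.029 0.04 ] e6 [-0.0558 -0.0542] w 11.2 jv -0.188
```

e6 has just doubled, which may be first touch. I now use smaller steps.

arm_command(rows=[{"dx": 0,"dy": 0,"dz": 0,"wx": 0.3,"wy": 0,"wz": 0,"gripper": 1},{"dx": 0,"dy": 0,"dz": 0,"wx": 0.6,"wy": 0,"wz": 0,"gripper": 1},{"dx": 0,"dy": 0,"dz": 0,"wx": 0.9,"wy": 0,"wz": 0,"gripper": 1},{"dx": 0,"dy": 0,"dz": 0,"wx": 1.2,"wy": 0,"wz": 0,"gripper": 1},{"dx": 0,"dy": 0,"dz": 0,"wx": 1.2,"wy": 0,"wz": 0,"gripper": 1},{"dx": 0,"dy": 0,"dz": 0,"wx": 1.2,"wy": 0,"wz": 0,"gripper": 1},{"dx": 0,"dy": 0,"dz": 0,"wx": 1.2,"wy": 0,"wz": 0,"gripper": 1},{"dx": 0,"dy": 0,"dz": 0,"wx": 1.2,"wy": 0,"wz": 0,"gripper": 1}])

```text
clock: 28.25
position: [542.5, 75.9, 91.9]
ee_rot: [0.553, -0.44, -0.553, -0.44]
contact_force: [2.0, 0.1, -2.8]
gripper_width: 11.0
```

```bash
python3 -c "
from h import *
feel(2)"
```

```text
t 28.35 p [542.5  75.8  91.9] turn 1.104 F [ 2.1  0.9 -3.1] T [ 0.27  -0.607  0.093] Tz [0.114 0.09  0.076] e6 [-0.0693 -0.0691 -0.0691] w 11.3 jv -0.209
```

arm_command(rows=[{"dx": 0,"dy": 0,"dz": 0,"wx": 0.3,"wy": 0,"wz": 0,"gripper": 1},{"dx": 0,"dy": 0,"dz": 0,"wx": 0.6,"wy": 0,"wz": 0,"gripper": 1},{"dx": 0,"dy": 0,"dz": 0,"wx": 0.9,"wy": 0,"wz": 0,"gripper": 1},{"dx": 0,"dy": 0,"dz": 0,"wx": 1.2,"wy": 0,"wz": 0,"gripper": 1},{"dx": 0,"dy": 0,"dz": 0,"wx": 1.2,"wy": 0,"wz": 0,"gripper": 1},{"dx": 0,"dy": 0,"dz": 0,"wx": 1.2,"wy": 0,"wz": 0,"gripper": 1},{"dx": 0,"dy": 0,"dz": 0,"wx": 1.2,"wy": 0,"wz": 0,"gripper": 1},{"dx": 0,"dy": 0,"dz": 0,"wx": 1.2,"wy": 0,"wz": 0,"gripper": 1}])

```text
clock: 29.15
position: [542.6, 75.9, 91.8]
ee_rot: [0.549, -0.446, -0.549, -0.446]
contact_force: [2.7, 0.3, -3.4]
gripper_width: 10.9
```

```bash
python3 -c "
from h import *
feel(3)"
```

```text
t 29.3 p [542.6  75.9  91.9] turn 1.125 F [ 2.8  0.3 -3.5] T [ 0.12  -0.88   0.078] Tz [0.101 0.057 0.089 0.064] e6 [-0.083  -0.0829 -0.0828 -0.0827] w 11.0 jv -0.23
```

arm_command(rows=[{"dx": 0,"dy": 0,"dz": 0,"wx": 0.5,"wy": 0,"wz": 0,"gripper": 1},{"dx": 0,"dy": 0,"dz": 0,"wx": 1,"wy": 0,"wz": 0,"gripper": 1},{"dx": 0,"dy": 0,"dz": 0,"wx": 1.5,"wy": 0,"wz": 0,"gripper": 1},{"dx": 0,"dy": 0,"dz": 0,"wx": 2,"wy": 0,"wz": 0,"gripper": 1},{"dx": 0,"dy": 0,"dz": 0,"wx": 2.5,"wy": 0,"wz": 0,"gripper": 1},{"dx": 0,"dy": 0,"dz": 0,"wx": 2.5,"wy": 0,"wz": 0,"gripper": 1},{"dx": 0,"dy": 0,"dz": 0,"wx": 2.5,"wy": 0,"wz": 0,"gripper": 1},{"dx": 0,"dy": 0,"dz": 0,"wx": 2.5,"wy": 0,"wz": 0,"gripper": 1}])

```text
clock: 30.1
position: [542.8, 75.9, 91.9]
ee_rot: [0.539, -0.458, -0.539, -0.458]
contact_force: [4.0, -0.4, -4.6]
gripper_width: 11.4
```

```bash
python3 -c "
from h import *
feel(2)"
```

```text
t 30.2 p [542.8  75.9  91.9] turn 1.169 F [ 3.8 -0.2 -4.4] T [-0.147 -1.349  0.098] Tz [0.099 0.075 0.12 ] e6 [-0.1088 -0.1083 -0.1082] w 11.2 jv -0.273
```

arm_command(rows=[{"dx": 0,"dy": 0,"dz": 0,"wx": 0.5,"wy": 0,"wz": 0,"gripper": 1},{"dx": 0,"dy": 0,"dz": 0,"wx": 1,"wy": 0,"wz": 0,"gripper": 1},{"dx": 0,"dy": 0,"dz": 0,"wx": 1.5,"wy": 0,"wz": 0,"gripper": 1},{"dx": 0,"dy": 0,"dz": 0,"wx": 2,"wy": 0,"wz": 0,"gripper": 1},{"dx": 0,"dy": 0,"dz": 0,"wx": 2.5,"wy": 0,"wz": 0,"gripper": 1},{"dx": 0,"dy": 0,"dz": 0,"wx": 2.5,"wy": 0,"wz": 0,"gripper": 1},{"dx": 0,"dy": 0,"dz": 0,"wx": 2.5,"wy": 0,"wz": 0,"gripper": 1},{"dx": 0,"dy": 0,"dz": 0,"wx": 2.5,"wy": 0,"wz": 0,"gripper": 1}])

```text
clock: 31.0
position: [542.8, 75.8, 91.9]
ee_rot: [0.529, -0.469, -0.529, -0.469]
contact_force: [3.9, -1.0, -4.6]
gripper_width: 11.0
```

```bash
python3 -c "
from h import *
feel(2)"
```

```text
t 31.1 p [542.8  75.8  91.9] turn 1.212 F [ 3.9 -0.8 -4.7] T [-0.306 -1.445  0.157] Tz [0.174 0.121 0.177] e6 [-0.1526 -0.1527 -0.1528] w 11.1 jv -0.317
```

arm_command(rows=[{"dx": 0,"dy": 0,"dz": 0,"wx": 0.3,"wy": 0,"wz": 0,"gripper": 1},{"dx": 0,"dy": 0,"dz": 0,"wx": 0.6,"wy": 0,"wz": 0,"gripper": 1},{"dx": 0,"dy": 0,"dz": 0,"wx": 0.9,"wy": 0,"wz": 0,"gripper": 1},{"dx": 0,"dy": 0,"dz": 0,"wx": 1.3,"wy": 0,"wz": 0,"gripper": 1},{"dx": 0,"dy": 0,"dz": 0,"wx": 1.3,"wy": 0,"wz": 0,"gripper": 1},{"dx": 0,"dy": 0,"dz": 0,"wx": 1.3,"wy": 0,"wz": 0,"gripper": 1},{"dx": 0,"dy": 0,"dz": 0,"wx": 1.3,"wy": 0,"wz": 0,"gripper": 1},{"dx": 0,"dy": 0,"dz": 0,"wx": 1.3,"wy": 0,"wz": 0,"gripper": 1}])

```text
clock: 31.9
position: [542.8, 75.8, 91.9]
ee_rot: [0.524, -0.475, -0.523, -0.475]
contact_force: [3.6, -1.1, -4.6]
gripper_width: 11.2
```

```bash
python3 -c "
from h import *
feel(3)"
```

```text
t 32.05 p [542.8  75.8  91.9] turn 1.235 F [ 3.9 -0.9 -4.9] T [-0.349 -1.446  0.222] Tz [0.245 0.207 0.219 0.218] e6 [-0.1889 -0.1888 -0.1888 -0.1887] w 10.7 jv -0.34
```

The moment is about 0.19–0.22 N m including 0.03 friction, so the press is proper (roughly 0.6–0.8 mm). I turn back.

arm_command(rows=[{"dx": 0,"dy": 0,"dz": 0,"wx": -3,"wy": 0,"wz": 0,"gripper": 1},{"dx": 0,"dy": 0,"dz": 0,"wx": -8,"wy": 0,"wz": 0,"gripper": 1},{"dx": 0,"dy": 0,"dz": 0,"wx": -13,"wy": 0,"wz": 0,"gripper": 1},{"dx": 0,"dy": 0,"dz": 0,"wx": -18,"wy": 0,"wz": 0,"gripper": 1},{"dx": 0,"dy": 0,"dz": 0,"wx": -23,"wy": 0,"wz": 0,"gripper": 1},{"dx": 0,"dy": 0,"dz": 0,"wx": -28,"wy": 0,"wz": 0,"gripper": 1},{"dx": 0,"dy": 0,"dz": 0,"wx": -33,"wy": 0,"wz": 0,"gripper": 1},{"dx": 0,"dy": 0,"dz": 0,"wx": -36,"wy": 0,"wz": 0,"gripper": 1}])

```text
clock: 32.85
position: [542.3, 76.0, 92.0]
ee_rot: [-0.645, 0.29, 0.645, 0.29]
contact_force: [2.1, 1.0, -2.8]
gripper_width: 11.3
```

```bash
python3 -c "
from h import *
feel(1)"
```

```text
t 32.9 p [542.3  76.   92. ] turn 0.604 F [ 2.1  0.9 -2.5] T [ 0.11  -0.765 -0.034] Tz [ 0.007 -0.076] e6 [-0.2054  0.152 ] w 10.8 jv 0.292
```

arm_command(rows=[{"dx": 0,"dy": 0,"dz": 0,"wx": -4,"wy": 0,"wz": 0,"gripper": 1},{"dx": 0,"dy": 0,"dz": 0,"wx": -9,"wy": 0,"wz": 0,"gripper": 1},{"dx": 0,"dy": 0,"dz": 0,"wx": -14,"wy": 0,"wz": 0,"gripper": 1},{"dx": 0,"dy": 0,"dz": 0,"wx": -19,"wy": 0,"wz": 0,"gripper": 1},{"dx": 0,"dy": 0,"dz": 0,"wx": -24,"wy": 0,"wz": 0,"gripper": 1},{"dx": 0,"dy": 0,"dz": 0,"wx": -28,"wy": 0,"wz": 0,"gripper": 1},{"dx": 0,"dy": 0,"dz": 0,"wx": -31,"wy": 0,"wz": 0,"gripper": 1},{"dx": 0,"dy": 0,"dz": 0,"wx": -32,"wy": 0,"wz": 0,"gripper": 1}])

```text
clock: 33.7
position: [542.1, 76.2, 92.3]
ee_rot: [-0.7, 0.101, 0.7, 0.101]
contact_force: [2.3, 1.4, -1.2]
gripper_width: 11.0
```

```bash
python3 -c "
from h import *
feel(1)
d=grab('side',1);crop(d,(240,180,310,240),10,'pics/s9.png')"
```

```text
t 33.75 p [542.1  76.2  92.3] turn 0.046 F [ 2.2  1.2 -0.4] T [ 0.377 -0.664  0.009] Tz [-0.012  0.031] e6 [0.0409 0.087 ] w 11.1 jv 0.85
```

View pics/s9.png

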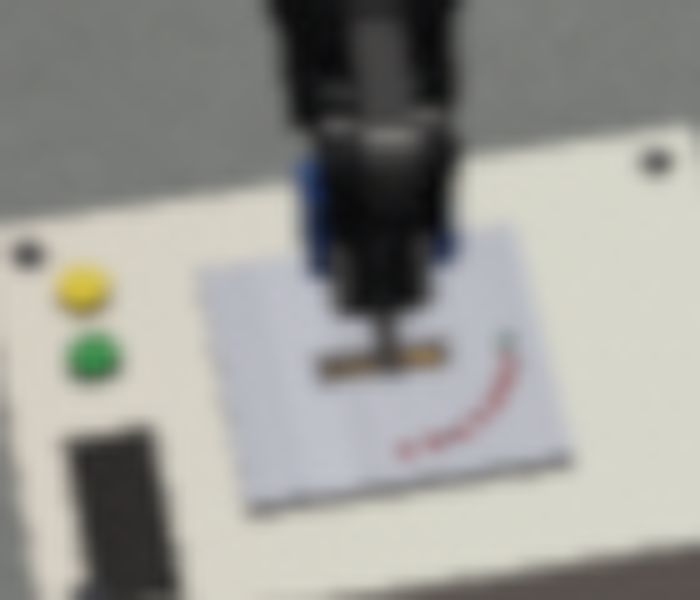

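```bash
python3 -c "
from h import *
plan([542.2,75.85,91.8],2.904)"
```

```text
d [ 0.0005  0.0003 -0.0002] w [-2.82  0.04 -0.  ]
```

arm_command(rows=[{"dx": 0.0002,"dy": 0.0003,"dz": -0.0002,"wx": -0.5,"wy": 0,"wz": 0,"gripper": 1},{"dx": 0.0004,"dy": 0.0003,"dz": -0.0002,"wx": -1,"wy": 0,"wz": 0,"gripper": 1},{"dx": 0.0005,"dy": 0.0003,"dz": -0.0002,"wx": -1.5,"wy": 0,"wz": 0,"gripper": 1},{"dx": 0.0005,"dy": 0.0003,"dz": -0.0002,"wx": -2,"wy": 0,"wz": 0,"gripper": 1},{"dx": 0.0005,"dy": 0.0003,"dz": -0.0002,"wx": -2.5,"wy": 0,"wz": 0,"gripper": 1},{"dx": 0.0005,"dy": 0.0003,"dz": -0.0002,"wx": -2.8,"wy": 0,"wz": 0,"gripper": 1},{"dx": 0.0005,"dy": 0.0003,"dz": -0.0002,"wx": -2.8,"wy": 0,"wz": 0,"gripper": 1},{"dx": 0.0005,"dy": 0.0003,"dz": -0.0002,"wx": -2.8,"wy": 0,"wz": 0,"gripper": 1}])

```text
clock: 34.6
position: [542.3, 75.9, 91.9]
ee_rot: [-0.702, 0.084, 0.702, 0.084]
contact_force: [1.3, 3.4, 0.9]
gripper_width: 11.1
```

```bash
python3 -c "
from h import *
feel(2)"
```

```text
t 34.7 p [542.3  75.9  91.8] turn -0.002 F [1.1 3.  1.6] T [ 0.856 -0.252 -0.053] Tz [-0.037 -0.058 -0.062] e6 [0.0326 0.0312 0.0308] w 11.2 jv 0.898
```

arm_command(rows=[{"dx": 0,"dy": 0,"dz": 0,"wx": -0.5,"wy": 0,"wz": 0,"gripper": 1},{"dx": 0,"dy": 0,"dz": 0,"wx": -1,"wy": 0,"wz": 0,"gripper": 1},{"dx": 0,"dy": 0,"dz": 0,"wx": -1.5,"wy": 0,"wz": 0,"gripper": 1},{"dx": 0,"dy": 0,"dz": 0,"wx": -2,"wy": 0,"wz": 0,"gripper": 1},{"dx": 0,"dy": 0,"dz": 0,"wx": -2.5,"wy": 0,"wz": 0,"gripper": 1},{"dx": 0,"dy": 0,"dz": 0,"wx": -2.5,"wy": 0,"wz": 0,"gripper": 1},{"dx": 0,"dy": 0,"dz": 0,"wx": -2.5,"wy": 0,"wz": 0,"gripper": 1},{"dx": 0,"dy": 0,"dz": 0,"wx": -2.5,"wy": 0,"wz": 0,"gripper": 1}])

```text
clock: 35.5
position: [542.3, 75.9, 91.8]
ee_rot: [-0.704, 0.069, 0.704, 0.069]
contact_force: [1.4, 1.5, 1.1]
gripper_width: 11.0
```

```bash
python3 -c "
from h import *
feel(2)"
```

```text
t 35.6 p [542.3  75.9  91.8] turn -0.045 F [0.8 2.5 1.3] T [ 0.911 -0.27  -0.011] Tz [-0.058 -0.006  0.031] e6 [0.0308 0.0306 0.0305] w 11.4 jv 0.942
```

arm_command(rows=[{"dx": 0,"dy": 0,"dz": 0,"wx": -0.5,"wy": 0,"wz": 0,"gripper": 1},{"dx": 0,"dy": 0,"dz": 0,"wx": -1,"wy": 0,"wz": 0,"gripper": 1},{"dx": 0,"dy": 0,"dz": 0,"wx": -1.5,"wy": 0,"wz": 0,"gripper": 1},{"dx": 0,"dy": 0,"dz": 0,"wx": -2,"wy": 0,"wz": 0,"gripper": 1},{"dx": 0,"dy": 0,"dz": 0,"wx": -2.5,"wy": 0,"wz": 0,"gripper": 1},{"dx": 0,"dy": 0,"dz": 0,"wx": -2.5,"wy": 0,"wz": 0,"gripper": 1},{"dx": 0,"dy": 0,"dz": 0,"wx": -2.5,"wy": 0,"wz": 0,"gripper": 1},{"dx": 0,"dy": 0,"dz": 0,"wx": -2.5,"wy": 0,"wz": 0,"gripper": 1}])

```text
clock: 36.4
position: [542.3, 76.0, 91.9]
ee_rot: [-0.705, 0.053, 0.705, 0.053]
contact_force: [-0.2, 4.9, 0.9]
gripper_width: 10.7
```

```bash
python3 -c "
from h import *
feel(2)"
```

```text
t 36.5 p [542.3  76.   91.9] turn -0.089 F [-0.   4.8  1.8] T [ 1.536 -0.114 -0.179] Tz [-0.204 -0.153 -0.181] e6 [0.1875 0.1879 0.1883] w 11.3 jv 0.986
```

arm_command(rows=[{"dx": 0,"dy": 0,"dz": 0,"wx": 1.5,"wy": 0,"wz": 0,"gripper": 1},{"dx": 0,"dy": 0,"dz": 0,"wx": 3,"wy": 0,"wz": 0,"gripper": 1},{"dx": 0,"dy": 0,"dz": 0,"wx": 4.5,"wy": 0,"wz": 0,"gripper": 1},{"dx": 0,"dy": 0,"dz": 0,"wx": 5.1,"wy": 0,"wz": 0,"gripper": 1},{"dx": 0,"dy": 0,"dz": 0,"wx": 5.1,"wy": 0,"wz": 0,"gripper": 1},{"dx": -0.0005,"dy": 0,"dz": 0,"wx": 5.1,"wy": 0,"wz": 0,"gripper": 1},{"dx": -0.0005,"dy": 0,"dz": 0,"wx": 5.1,"wy": 0,"wz": 0,"gripper": 1},{"dx": -0.0005,"dy": 0,"dz": 0,"wx": 5.1,"wy": 0,"wz": 0,"gripper": 1}])

```text
clock: 37.3
position: [541.7, 75.7, 92.0]
ee_rot: [-0.701, 0.085, 0.703, 0.084]
contact_force: [0.5, 1.0, -1.4]
gripper_width: 11.2
```

```bash
python3 -c "
from h import *
feel(2)
d=grab('side',1);crop(d,(240,180,310,240),10,'pics/s10.png')"
```

```text
t 37.4 p [541.8  75.7  92.1] turn 0.0 F [-0.  1. -1.] T [ 0.237 -0.128  0.008] Tz [-0.011  0.02   0.014] e6 [0.0078 0.0072 0.0064] w 11.2 jv 0.897
```

View pics/s10.png

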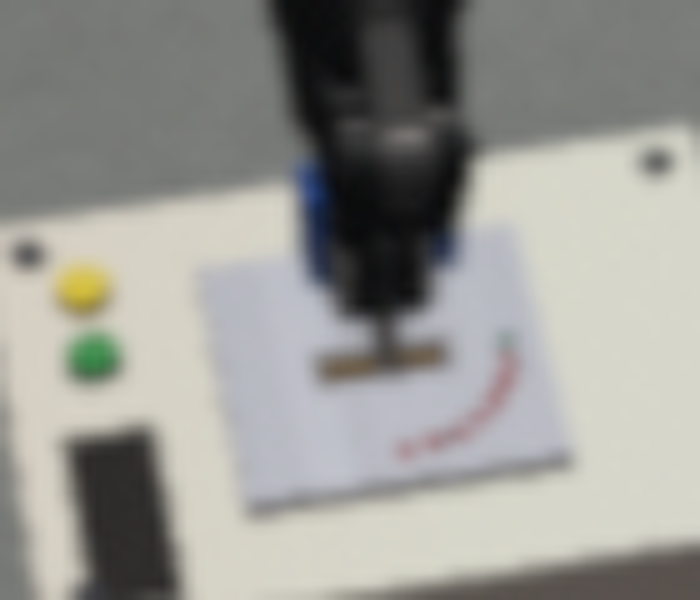

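```bash
python3 -c "
from h import *
st();plan([542.2,75.85,98],2.902)"
```

```text
t 37.45 p [541.7  75.7  92.1] yaw 2.902 toolx [-0.002 -0.    -1.   ] F [ 0.5  0.6 -1.7] T [ 0.148 -0.012 -0.018] w 11.3 j [ 0.43  0.4  -0.36 -0.   -0.81  0.9 ]
d [-0.0059 -0.0003 -0.0004] w [-0.02  0.11 -0.04]
```

arm_command(rows=[{"dx": 0,"dy": -0.0003,"dz": -0.0004,"wx": 0,"wy": 0.1,"wz": 0,"gripper": 1},{"dx": -0.001,"dy": -0.0003,"dz": -0.0004,"wx": 0,"wy": 0.1,"wz": 0,"gripper": 1},{"dx": -0.002,"dy": -0.0003,"dz": -0.0004,"wx": 0,"wy": 0.1,"wz": 0,"gripper": 1},{"dx": -0.003,"dy": -0.0003,"dz": -0.0004,"wx": 0,"wy": 0.1,"wz": 0,"gripper": 1},{"dx": -0.004,"dy": -0.0003,"dz": -0.0004,"wx": 0,"wy": 0.1,"wz": 0,"gripper": 1},{"dx": -0.005,"dy": -0.0003,"dz": -0.0004,"wx": 0,"wy": 0.1,"wz": 0,"gripper": 1},{"dx": -0.006,"dy": -0.0003,"dz": -0.0004,"wx": 0,"wy": 0.1,"wz": 0,"gripper": 1},{"dx": -0.006,"dy": -0.0003,"dz": -0.0004,"wx": 0,"wy": 0.1,"wz": 0,"gripper": 1}])

```text
clock: 38.25
position: [542.2, 75.9, 98.2]
ee_rot: [-0.702, 0.085, 0.702, 0.084]
contact_force: [0.2, -0.0, -0.3]
gripper_width: 11.0
```

```bash
python3 -c "
from h import *
st();plan([542.2,75.85,104],2.902)"
```

```text
t 38.25 p [542.2  75.9  98.2] yaw 2.902 toolx [-0.    -0.001 -1.   ] F [ 0.2 -0.  -0.3] T [-0.001  0.109 -0.008] w 11.0 j [ 0.44  0.39 -0.36  0.   -0.82  0.89]
d [-0.0058  0.     -0.    ] w [-0.02  0.01 -0.04]
```

arm_command(rows=[{"dx": -0.001,"dy": 0,"dz": 0,"wx": 0,"wy": 0,"wz": 0,"gripper": 1},{"dx": -0.0025,"dy": 0,"dz": 0,"wx": 0,"wy": 0,"wz": 0,"gripper": 1},{"dx": -0.004,"dy": 0,"dz": 0,"wx": 0,"wy": 0,"wz": 0,"gripper": 1},{"dx": -0.0055,"dy": 0,"dz": 0,"wx": 0,"wy": 0,"wz": 0,"gripper": 1},{"dx": -0.007,"dy": 0,"dz": 0,"wx": 0,"wy": 0,"wz": 0,"gripper": 1},{"dx": -0.009,"dy": 0,"dz": 0,"wx": 0,"wy": 0,"wz": 0,"gripper": 1},{"dx": -0.011,"dy": 0,"dz": 0,"wx": 0,"wy": 0,"wz": 0,"gripper": 1},{"dx": -0.013,"dy": 0,"dz": 0,"wx": 0,"wy": 0,"wz": 0,"gripper": 1}])

```text
clock: 39.05
position: [542.2, 75.9, 111.4]
ee_rot: [-0.702, 0.085, 0.702, 0.084]
contact_force: [-0.2, 0.0, 0.0]
gripper_width: 11.1
```

arm_command(rows=[{"dx": -0.003,"dy": 0,"dz": 0,"wx": 0,"wy": 0,"wz": 0,"gripper": 1},{"dx": -0.007,"dy": 0,"dz": 0,"wx": 0,"wy": 0,"wz": 0,"gripper": 1},{"dx": -0.011,"dy": 0,"dz": 0,"wx": 0,"wy": 0,"wz": 0,"gripper": 1},{"dx": -0.016,"dy": 0,"dz": 0,"wx": 0,"wy": 0,"wz": 0,"gripper": 1},{"dx": -0.022,"dy": 0,"dz": 0,"wx": 0,"wy": 0,"wz": 0,"gripper": 1},{"dx": -0.029,"dy": 0,"dz": 0,"wx": 0,"wy": 0,"wz": 0,"gripper": 1},{"dx": -0.036,"dy": 0,"dz": 0,"wx": 0,"wy": 0,"wz": 0,"gripper": 1},{"dx": -0.038,"dy": 0,"dz": 0,"wx": 0,"wy": 0,"wz": 0,"gripper": 1}])

```text
clock: 39.85
position: [542.8, 76.1, 150.7]
ee_rot: [0.703, -0.084, -0.701, -0.085]
contact_force: [0.2, -0.3, -0.1]
gripper_width: 11.1
```

```bash
python3 -c "
from h import *
st();plan([564.7,-185.9,150],2.829)
import pickle
d=grab('side',2);crop(d,(200,130,340,250),5,'pics/s11.png')"
```

```text
t 39.85 p [542.8  76.1 150.7] yaw 2.902 toolx [ 0.002  0.    -1.   ] F [ 0.2 -0.3 -0.1] T [-0.022 -0.001  0.011] w 11.1 j [ 0.44  0.33 -0.3   0.   -0.94  0.89]
d [ 0.0007  0.2493 -0.0835] w [ 4.17 -0.1   0.03]
```

View pics/s11.png

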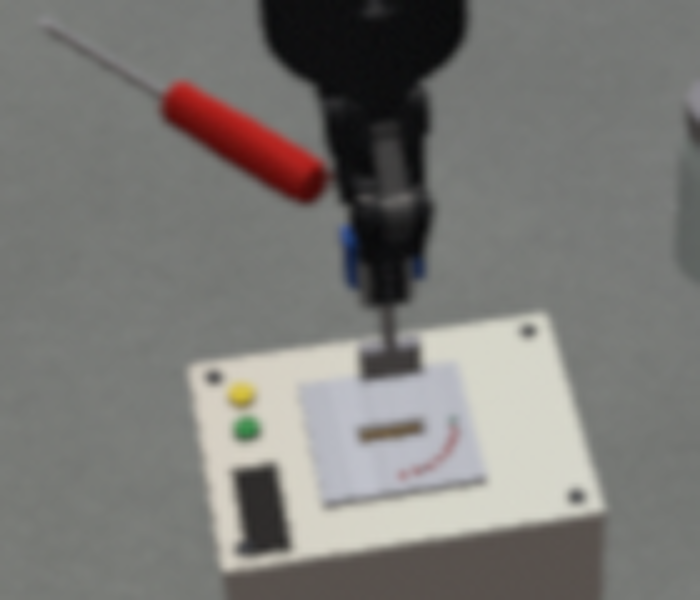

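The key is out and hangs upright at (390,362). I carry it back to the stand.

arm_command(rows=[{"dx": 0,"dy": 0.02,"dz": -0.0067,"wx": 0.5,"wy": -0.1,"wz": 0,"gripper": 1},{"dx": 0,"dy": 0.06,"dz": -0.02,"wx": 1,"wy": -0.1,"wz": 0,"gripper": 1},{"dx": 0,"dy": 0.1,"dz": -0.0335,"wx": 1.7,"wy": -0.1,"wz": 0,"gripper": 1},{"dx": 0,"dy": 0.145,"dz": -0.0486,"wx": 2.4,"wy": -0.1,"wz": 0,"gripper": 1},{"dx": 0,"dy": 0.187,"dz": -0.0626,"wx": 3.2,"wy": -0.1,"wz": 0,"gripper": 1},{"dx": 0,"dy": 0.222,"dz": -0.0744,"wx": 3.8,"wy": -0.1,"wz": 0,"gripper": 1},{"dx": 0,"dy": 0.243,"dz": -0.0814,"wx": 4.1,"wy": -0.1,"wz": 0,"gripper": 1},{"dx": 0,"dy": 0.2493,"dz": -0.0835,"wx": 4.2,"wy": -0.1,"wz": 0,"gripper": 1}])

```text
clock: 40.75
position: [563.8, -188.2, 149.3]
ee_rot: [-0.698, 0.111, 0.699, 0.111]
contact_force: [-0.2, 0.3, -0.2]
gripper_width: 11.1
```

```bash
python3 -c "
from h import *
st();plan([564.7,-185.9,88],2.829)
import pickle
d=grab('side',2);crop(d,(290,230,400,340),5,'pics/s12.png');st()"
```

```text
t 40.75 p [ 563.8 -188.2  149.3] yaw 2.825 toolx [-0.002  0.    -1.   ] F [-0.2  0.3 -0.2] T [0.075 0.031 0.01 ] w 11.1 j [-0.05  0.4  -0.18 -0.   -0.99  1.3 ]
d [ 0.0613 -0.0025 -0.0002] w [-0.23  0.12 -0.02]
t 40.85 p [ 563.9 -186.6  149.4] yaw 2.827 toolx [-0.002  0.001 -1.   ] F [0.5 0.7 0.9] T [-0.005 -0.01  -0.051] w 11.5 j [-0.05  0.4  -0.18 -0.   -0.99  1.3 ]
```

View pics/s12.png

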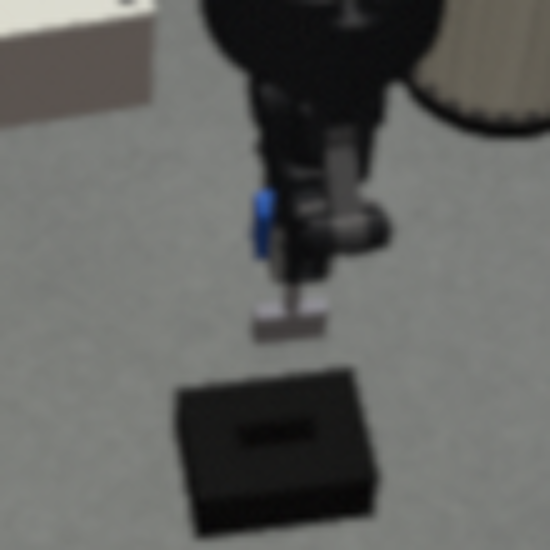

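```bash
python3 -c "
from h import *
plan([564.7,-185.9,86],2.829)"
```

```text
d [ 0.0634 -0.001  -0.0006] w [-0.13  0.11 -0.  ]
```

arm_command(rows=[{"dx": 0.005,"dy": -0.001,"dz": -0.0006,"wx": -0.1,"wy": 0.1,"wz": 0,"gripper": 1},{"dx": 0.018,"dy": -0.001,"dz": -0.0006,"wx": -0.1,"wy": 0.1,"wz": 0,"gripper": 1},{"dx": 0.033,"dy": -0.001,"dz": -0.0006,"wx": -0.1,"wy": 0.1,"wz": 0,"gripper": 1},{"dx": 0.048,"dy": -0.001,"dz": -0.0006,"wx": -0.1,"wy": 0.1,"wz": 0,"gripper": 1},{"dx": 0.058,"dy": -0.001,"dz": -0.0006,"wx": -0.1,"wy": 0.1,"wz": 0,"gripper": 1},{"dx": 0.062,"dy": -0.001,"dz": -0.0006,"wx": -0.1,"wy": 0.1,"wz": 0,"gripper": 1},{"dx": 0.0634,"dy": -0.001,"dz": -0.0006,"wx": -0.1,"wy": 0.1,"wz": 0,"gripper": 1},{"dx": 0.0634,"dy": -0.001,"dz": -0.0006,"wx": -0.1,"wy": 0.1,"wz": 0,"gripper": 1}])

```text
clock: 41.65
position: [565.0, -185.7, 86.2]
ee_rot: [0.699, -0.11, -0.698, -0.11]
contact_force: [0.3, -0.8, -0.9]
gripper_width: 11.4
```

```bash
python3 -c "
from h import *
d=grab('side',2);crop(d,(315,270,375,330),9,'pics/s13.png');st();plan([564.7,-185.9,80],2.829)"
```

```text
t 41.75 p [ 565.2 -185.8   86.7] yaw 2.829 toolx [ 0.001 -0.    -1.   ] F [ 0.4  0.3 -0.4] T [ 0.011  0.004 -0.005] w 11.0 j [-0.05  0.47 -0.25  0.   -0.85  1.3 ]
d [0.0067 0.0002 0.0004] w [-0.02 -0.06  0.01]
```

View pics/s13.png

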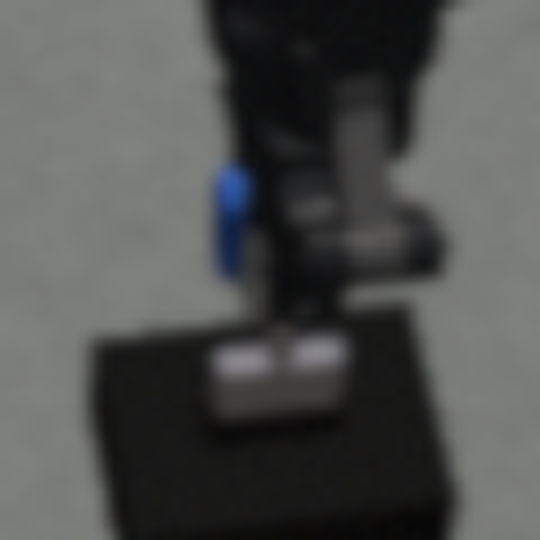

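arm_command(rows=[{"dx": 0.001,"dy": 0.0002,"dz": 0.0004,"wx": 0,"wy": 0,"wz": 0,"gripper": 1},{"dx": 0.0025,"dy": 0.0002,"dz": 0.0004,"wx": 0,"wy": 0,"wz": 0,"gripper": 1},{"dx": 0.004,"dy": 0.0002,"dz": 0.0004,"wx": 0,"wy": 0,"wz": 0,"gripper": 1},{"dx": 0.0055,"dy": 0.0002,"dz": 0.0004,"wx": 0,"wy": 0,"wz": 0,"gripper": 1},{"dx": 0.0065,"dy": 0.0002,"dz": 0.0004,"wx": 0,"wy": 0,"wz": 0,"gripper": 1},{"dx": 0.0075,"dy": 0.0002,"dz": 0.0004,"wx": 0,"wy": 0,"wz": 0,"gripper": 1},{"dx": 0.0085,"dy": 0.0002,"dz": 0.0004,"wx": 0,"wy": 0,"wz": 0,"gripper": 1},{"dx": 0.0085,"dy": 0.0002,"dz": 0.0004,"wx": 0,"wy": 0,"wz": 0,"gripper": 1}])

```text
clock: 42.55
position: [564.6, -185.9, 78.0]
ee_rot: [0.699, -0.11, -0.698, -0.11]
contact_force: [1.0, -0.4, -0.1]
gripper_width: 11.5
```

```bash
python3 -c "
from h import *
st();plan([564.7,-185.9,57.5],2.829)"
```

```text
t 42.55 p [ 564.6 -185.9   78. ] yaw 2.829 toolx [ 0.001 -0.    -1.   ] F [ 1.  -0.4 -0.1] T [-0.01   0.018 -0.007] w 11.5 j [-0.05  0.48 -0.26  0.   -0.83  1.3 ]
d [ 0.0205  0.     -0.    ] w [-0.02 -0.04  0.01]
```

arm_command(rows=[{"dx": 0.001,"dy": 0,"dz": 0,"wx": 0,"wy": 0,"wz": 0,"gripper": 1},{"dx": 0.0025,"dy": 0,"dz": 0,"wx": 0,"wy": 0,"wz": 0,"gripper": 1},{"dx": 0.004,"dy": 0,"dz": 0,"wx": 0,"wy": 0,"wz": 0,"gripper": 1},{"dx": 0.0055,"dy": 0,"dz": 0,"wx": 0,"wy": 0,"wz": 0,"gripper": 1},{"dx": 0.007,"dy": 0,"dz": 0,"wx": 0,"wy": 0,"wz": 0,"gripper": 1},{"dx": 0.0085,"dy": 0,"dz": 0,"wx": 0,"wy": 0,"wz": 0,"gripper": 1},{"dx": 0.01,"dy": 0,"dz": 0,"wx": 0,"wy": 0,"wz": 0,"gripper": 1},{"dx": 0.011,"dy": 0,"dz": 0,"wx": 0,"wy": 0,"wz": 0,"gripper": 1}])

```text
clock: 43.35
position: [564.6, -185.9, 66.8]
ee_rot: [0.699, -0.11, -0.698, -0.11]
contact_force: [-0.4, 0.2, -1.0]
gripper_width: 10.9
```

```bash
python3 -c "
from h import *
st();plan([564.7,-185.9,57.5],2.829)"
```

```text
t 43.35 p [ 564.6 -185.9   66.8] yaw 2.829 toolx [ 0.001 -0.    -1.   ] F [-0.4  0.2 -1. ] T [-0.008  0.011 -0.019] w 10.9 j [-0.05  0.5  -0.27  0.   -0.8   1.3 ]
d [ 0.0093 -0.     -0.0001] w [-0.03 -0.03  0.01]
```

arm_command(rows=[{"dx": 0.0015,"dy": 0,"dz": 0,"wx": 0,"wy": 0,"wz": 0,"gripper": 1},{"dx": 0.003,"dy": 0,"dz": 0,"wx": 0,"wy": 0,"wz": 0,"gripper": 1},{"dx": 0.0045,"dy": 0,"dz": 0,"wx": 0,"wy": 0,"wz": 0,"gripper": 1},{"dx": 0.006,"dy": 0,"dz": 0,"wx": 0,"wy": 0,"wz": 0,"gripper": 1},{"dx": 0.007,"dy": 0,"dz": 0,"wx": 0,"wy": 0,"wz": 0,"gripper": 1},{"dx": 0.008,"dy": 0,"dz": 0,"wx": 0,"wy": 0,"wz": 0,"gripper": 1},{"dx": 0.009,"dy": 0,"dz": 0,"wx": 0,"wy": 0,"wz": 0,"gripper": 1},{"dx": 0.0095,"dy": 0,"dz": 0,"wx": 0,"wy": 0,"wz": 0,"gripper": 1}])

```text
clock: 44.15
position: [564.5, -185.9, 57.2]
ee_rot: [0.699, -0.11, -0.698, -0.11]
contact_force: [-0.7, 0.0, 0.5]
gripper_width: 11.5
```

```bash
python3 -c "
from h import *
feel(1);plan([564.7,-185.9,57.1],2.829)
d=grab('side',1);crop(d,(315,270,375,330),9,'pics/s14.png')"
```

```text
t 44.2 p [ 564.5 -185.9   57.2] turn 0.073 F [-0.  -0.  -0.1] T [-0.006 -0.    -0.009] Tz [-0.046  0.027] e6 [0. 0.] w 11.0 jv 1.304
d [ 0.0001 -0.     -0.0001] w [-0.02 -0.03  0.  ]
```

View pics/s14.png

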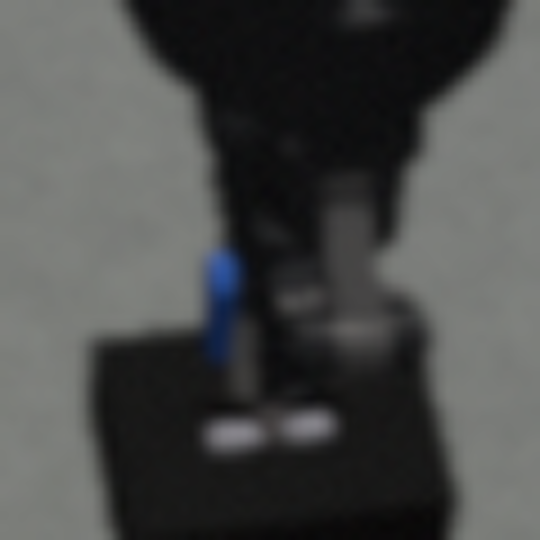

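arm_command(rows=[{"dx": 0.0003,"dy": 0,"dz": 0,"wx": 0,"wy": 0,"wz": 0,"gripper": 1},{"dx": 0.0006,"dy": 0,"dz": 0,"wx": 0,"wy": 0,"wz": 0,"gripper": 1},{"dx": 0.0008,"dy": 0,"dz": 0,"wx": 0,"wy": 0,"wz": 0,"gripper": 1},{"dx": 0.0008,"dy": 0,"dz": 0,"wx": 0,"wy": 0,"wz": 0,"gripper": 1},{"dx": 0.0008,"dy": 0,"dz": 0,"wx": 0,"wy": 0,"wz": 0,"gripper": 1},{"dx": 0.0008,"dy": 0,"dz": 0,"wx": 0,"wy": 0,"wz": 0,"gripper": 1},{"dx": 0.0008,"dy": 0,"dz": 0,"wx": 0,"wy": 0,"wz": 0,"gripper": 1},{"dx": 0.0008,"dy": 0,"dz": 0,"wx": 0,"wy": 0,"wz": 0,"gripper": 1}])

```text
clock: 45.05
position: [564.7, -185.9, 57.0]
ee_rot: [0.699, -0.11, -0.698, -0.11]
contact_force: [-1.5, 1.4, 5.1]
gripper_width: 10.9
```

```bash
python3 -c "
from h import *
feel(1)"
```

```text
t 45.1 p [ 564.7 -185.9   57. ] turn 0.073 F [-1.4  0.9  5.3] T [ 0.326  0.542 -0.012] Tz [ 0.006 -0.029] e6 [0.0013 0.0013] w 11.2 jv 1.304
```

On the floor (5 N). I release.

arm_command(rows=[{"dx": -0.0004,"dy": 0,"dz": 0,"wx": 0,"wy": 0,"wz": 0,"gripper": 1},{"dx": -0.0004,"dy": 0,"dz": 0,"wx": 0,"wy": 0,"wz": 0,"gripper": 0.6},{"dx": -0.0004,"dy": 0,"dz": 0,"wx": 0,"wy": 0,"wz": 0,"gripper": 0.4},{"dx": -0.0004,"dy": 0,"dz": 0,"wx": 0,"wy": 0,"wz": 0,"gripper": 0.2},{"dx": -0.0004,"dy": 0,"dz": 0,"wx": 0,"wy": 0,"wz": 0,"gripper": 0},{"dx": -0.0004,"dy": 0,"dz": 0,"wx": 0,"wy": 0,"wz": 0,"gripper": -0.2},{"dx": -0.0004,"dy": 0,"dz": 0,"wx": 0,"wy": 0,"wz": 0,"gripper": -0.2},{"dx": -0.0004,"dy": 0,"dz": 0,"wx": 0,"wy": 0,"wz": 0,"gripper": -0.2}])

```text
clock: 45.9
position: [564.7, -185.9, 57.4]
ee_rot: [0.699, -0.11, -0.698, -0.11]
contact_force: [-0.5, -0.4, -0.2]
gripper_width: 51.1
```

```bash
python3 -c "
from h import *
st()"
```

```text
t 45.9 p [ 564.7 -185.9   57.4] yaw 2.829 toolx [ 0.001 -0.    -1.   ] F [-0.5 -0.4 -0.2] T [ 0.002 -0.011  0.052] w 51.1 j [-0.05  0.51 -0.28  0.   -0.78  1.3 ]
```

arm_command(rows=[{"dx": -0.01,"dy": 0,"dz": 0,"wx": 0,"wy": 0,"wz": 0,"gripper": -0.2},{"dx": -0.03,"dy": 0,"dz": 0,"wx": 0,"wy": 0,"wz": 0,"gripper": -0.2},{"dx": -0.055,"dy": 0,"dz": 0,"wx": 0,"wy": 0,"wz": 0,"gripper": -0.2},{"dx": -0.085,"dy": 0,"dz": 0,"wx": 0,"wy": 0,"wz": 0,"gripper": -0.2},{"dx": -0.115,"dy": -0.03,"dz": 0.03,"wx": 0,"wy": 0,"wz": 0,"gripper": -0.2},{"dx": -0.13,"dy": -0.06,"dz": 0.06,"wx": 0,"wy": 0,"wz": 0,"gripper": -0.2},{"dx": -0.14,"dy": -0.085,"dz": 0.085,"wx": 0,"wy": 0,"wz": 0,"gripper": -0.2},{"dx": -0.14,"dy": -0.1,"dz": 0.1,"wx": 0,"wy": 0,"wz": 0,"gripper": -0.2}])

```text
clock: 46.7
position: [500.1, -58.3, 200.3]
ee_rot: [0.701, -0.109, -0.696, -0.11]
contact_force: [-0.1, 0.5, 0.2]
gripper_width: 51.3
```

arm_command(rows=[{"dx": 0,"dy": 0,"dz": 0,"wx": 0,"wy": 0,"wz": 0,"gripper": -0.2},{"dx": 0,"dy": 0,"dz": 0,"wx": 0,"wy": 0,"wz": 0,"gripper": -0.2},{"dx": 0,"dy": 0,"dz": 0,"wx": 0,"wy": 0,"wz": 0,"gripper": -0.2},{"dx": 0,"dy": 0,"dz": 0,"wx": 0,"wy": 0,"wz": 0,"gripper": -0.2},{"dx": 0,"dy": 0,"dz": 0,"wx": 0,"wy": 0,"wz": 0,"gripper": -0.2},{"dx": 0,"dy": 0,"dz": 0,"wx": 0,"wy": 0,"wz": 0,"gripper": -0.2},{"dx": 0,"dy": 0,"dz": 0,"wx": 0,"wy": 0,"wz": 0,"gripper": -0.2},{"dx": 0,"dy": 0,"dz": 0,"wx": 0,"wy": 0,"wz": 0,"gripper": -0.2}])

```text
clock: 47.5
position: [500.1, -58.4, 200.1]
ee_rot: [0.701, -0.109, -0.697, -0.11]
contact_force: [-0.2, -0.7, -0.6]
gripper_width: 51.3
```

```bash
python3 -c "
from h import *
d=grab('side',2);cv2.imwrite('pics/s15f.png',d['img'][:,:,::-1]);crop(d,(318,290,370,342),10,'pics/s15.png');st()"
```

```text
t 47.6 p [500.1 -58.4 200.2] yaw 2.83 toolx [ 0.006  0.    -1.   ] F [-0.2  0.3 -1.4] T [0.009 0.015 0.011] w 51.0 j [ 0.21  0.2  -0.34  0.   -1.03  1.05][ WARN:0@1.584] global loadsave.cpp:1063 imwrite_ Unsupported depth image for selected encoder is fallbacked to CV_8U.
```

View pics/s15.png

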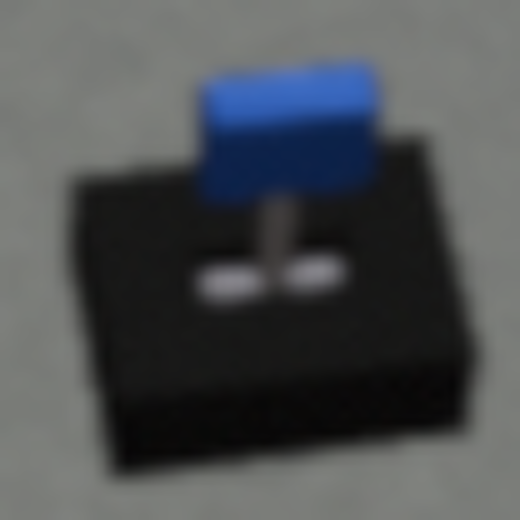

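View pics/s15f.png

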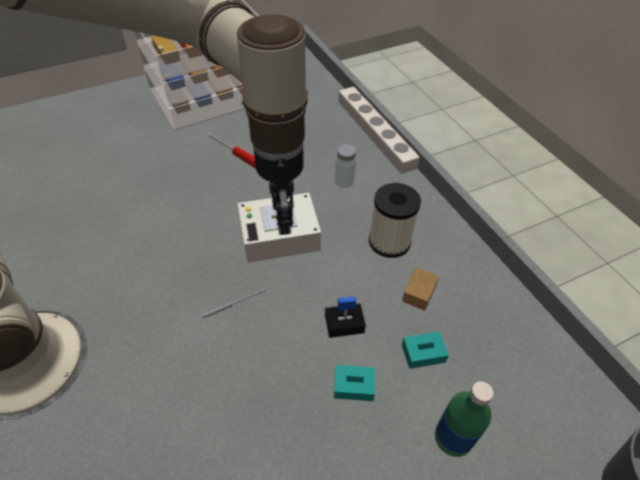

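The key stands upright in the stand exactly as at the start: bow at (290,135) in the crop, the same pixels as the first picture. Every bystander sits where it did, and the gripper is clear at z 200. I hand in.

```bash
python3 -c "
from bench import arm
print(arm.job_done())"
```

```text
the job is handed in; nothing more can be done
None
```

I handed the job in at about 48 s. The hand-in gave no verdict, so the checks below are my own.

- **Insertion:** I took the key from the black stand and pushed it into the keyhole until it met the floor at about 3.6 N. The tip was then about 26 mm below the cover.
- **Turn to the stop:** I turned clockwise until the moment rose at about 1.08 rad. I kept on to 1.235 rad, where the wrist torque read about 0.22 N m and the last joint's torque 0.19 N m. Less 0.03 N m of friction, that means the stop was pressed in roughly 0.6–0.8 mm. I judged this from the moment alone and did not measure the travel. The two readings differ by about 0.03 N m, but both are clear of the 0.26 N m damage level.
- **Return home:** I turned back until I felt the hard limit at home (0.19 N m, about −0.09 rad of tool turn). I then realigned the key with the slot and drew it out with no noticeable force.
- **Back in the stand:** I pushed the key down until it met the stand's floor at about 5 N, then released it and moved the arm clear.
- **Last picture:** From the side camera, the key stands upright at the same pixels as at the start and the bystanders look unmoved. The screwdriver was partly hidden behind the arm, and I did not take a final top view. The gripper was clear at 200 mm height, with about 1 N or less on the force reading, which is noise.

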